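Clear the slide blocks out of the clamping plate

TASK

Lift the lid off the copper pot by its knob and set it aside flat on the bench; with the hooked pick, drag every brass slide block out of the slotted steel plate (do not poke fingers into the slots), put all the blocks in the pot, and then put the lid back on. The pick goes back in its wooden rest, hook end the way it was. Last of all, with the lid on, push the red button of the timer fully in while its back is braced flat against the green steel stop; leave everything else on the bench alone.

Things in the scene. Friction and masses are not known exactly. Their poses are not given: they have to be found in the camera images.
- plate: Dark steel clamping plate fixed to the bench, 220 long (x) by 200 wide (y), -x end towards the robot. Origin: centre of its underside, z up. At x -110 to -30 a bare apron, its top 8 above the bench. At x -30 to +110 the slotted part, top at 26, with three straight T-slots along x at y = -64, 0 and +64, open to the apron and closed at x = +100 by a blue end wall.
- mouth_b (a point): Floor of the middle slot at its open end (plate x = -30, y = 0). In section each slot is 25 wide from its floor (level with the apron, 8 above the bench) up to 18, and above that only a slit 14 wide up to the top at 26. Blocks lie on the slot floor, rib 2 below the top, and come out only by sliding to -x onto the apron.
- block_a: Brass T-shaped slide block, 26 long (x), foot 22 wide (y) and 8 high, with a rib 10 wide along its middle up to 16 high; 50 g. Origin: centre of its underside, z up, x along its length. Starts somewhere along one of the plate's slots (a, b, c are all alike); in some starts one is absent (None).
- block_b: Brass T-shaped slide block, 26 long (x), foot 22 wide (y) and 8 high, with a rib 10 wide along its middle up to 16 high; 50 g. Origin: centre of its underside, z up, x along its length. Starts somewhere along one of the plate's slots (a, b, c are all alike); in some starts one is absent (None).
- block_c: Brass T-shaped slide block, 26 long (x), foot 22 wide (y) and 8 high, with a rib 10 wide along its middle up to 16 high; 50 g. Origin: centre of its underside, z up, x along its length. Starts somewhere along one of the plate's slots (a, b, c are all alike); in some starts one is absent (None).
- pick: Hooked pick, 90 g. Straight orange handle 110 long (x) by 14 wide (y) by 16 high (z); origin: the middle of the handle (grip it there from above, across y). A 5 thick round steel shank leaves the +x end of the handle on its axis, and at x = +115 turns straight down (-z), ending 48 below the handle's axis. 
- pick_tip (a point): The lower end of the pick's hook (115 ahead of the handle's middle and 48 below its axis).
- rest: Fixed wooden rest of the pick, base 104 by 50. Origin: centre of its underside, z up. Two posts (14 thick) at x = -42 and +42 carry the handle in notches 24 wide (y), 10 deep, floor 54 above the bench: the handle's axis lies 62 up, along x, hook to +x, hanging 14 clear of the bench. Between the posts 70 is free for the fingers.
- pot: Copper pot, 0.9 kg, loose, outer radius 65, inner radius 61, height 70, floor 5 thick; two small brass handles at its sides (y, out to 83). Origin: centre of its underside, z up.
- lid: Copper lid, 200 g, loose: flange of radius 69, 5 thick, with a locating plug of radius 55, 8 deep below it, and a black knob of radius 13 on top (from 10 to 34 above the origin). Origin: centre of the flange's underside, which lies on the pot's rim, 70 above the pot's underside; laid flat on the bench it lies 8 up.
- timer: White bench timer, 200 g, loose: case 50 deep (x) by 54 wide (y) by 58 high, dark display on top. Origin: centre of its underside, z up; its back is the flat face at x = +25; the button is on the -x face.
- start_top (a point): Centre of the outer face of the timer's red button (radius 13): 41 ahead (-x) of the timer's origin, 30 above its underside; it moves in with the button.
- start (a joint): Travel of the button, m: 0 out, 0.006 fully in; spring-loaded, 1.5 N to start and 5 N fully in (the timer slides on the bench at about 2 N); springs back.
- stop: Green steel angle plate fixed to the bench: upright 120 wide (y), 34 high, 12 thick. Origin: foot of the middle of its front face, which is the plane x = 0 facing -x (the robot); z up. The timer's back goes against this face, so that the timer's origin is at x = -25.
- cup: Bystander: copper cup, radius 35, 60 high, behind the pot.
- dish: Bystander: brass dish, radius 40, 16 high.
- jar: Bystander: jar with green cap, radius 40, 100 high.
- discs: Bystander: thick copper disc, radius 38, 18 high.
Mind the look-alikes: they are no part of the job. What is shaped like the pot but blue is not meant.

How it is judged:
By the outcome, as a careful person would: the job done as asked, in the order asked, and still so for the second after the job is handed in, with the robot touching nothing.
Of block_a, block_b, block_c only 2 to 3 are there at a start; the rules pass over those that are not, and their reading is None.
At some moment in a run one of timer, lid may be knocked a few centimetres aside while the robot is not near it.
Once in a run the grip may slacken for a moment while it holds something.
It also fails if it takes over 210 s, if anything falls off the work surface, if the arm or the gripper's body presses on something with over 40 N, if the wrist force passes 120 N, or if a joint passes its speed limit or range.

ROBOT

A 6-joint arm with a two-finger parallel gripper is mounted at the origin on the work surface. World frame = base frame: x ahead of the robot, y to its left, z up, the work surface at z = 0. Lengths are in mm, angles in rad, forces in N, time in s.
With the tool pointing down it reaches from about 350 to 775 mm from the base axis. Payload 7.3 kg.
Tool frame: the origin (TCP) lies at the very end of the fingers, on their centre line; the grasp point (between the pads) lies 19 mm behind it; z points along the fingers, y is the line along which they close (so a half turn about z gives the same grasp; the last joint's range is limited). The gripper opens to 92 mm and grips with 3 to 60 N. Pads are 19 mm wide; open, the fingers measure 130 mm over their backs; the gripper's body (75 mm by 190 mm) begins 47 mm behind the grasp point.
Start: joints at [1.035, 0.342, 1.524, -0, 1.275, -0.146], TCP at [199.489, 485.643, 226.741] pointing down, gripper open.
Joint ranges: [-2.53, 2.53], [-0.77, 2.02], [0.04, 2.7], [-1, 4.14], [0.28, 2.66], [-3.11, 3.11]. Speed limits (rad/s): [2.57, 2.57, 3.14, 3.14, 3.14, 3.14].

INTERFACE

Orientations are given as [roll, pitch, yaw] about the fixed x, y, z axes, in that order (R = Rz(yaw) Ry(pitch) Rx(roll)).
In Python, from plant import bot gives the robot as it stands.
- The arm moves only by the tool send_rows, never from a script. Its argument "rows" is a list of rows, each an object of numbers: "x", "y", "z": the shift along the tool's x, y, z in units of 0.2 m (1.0 is 0.2 m); "ax", "ay", "az": the turn, a rotation vector about the tool's x, y, z in units of 60 degrees (1.0 is 60 degrees); "jaw": the opening, from -1 (shut) to 1 (fully open), so that 0 is half open. In form: [{"x": .., "y": .., "z": .., "ax": .., "ay": .., "az": .., "jaw": ..}, ...]. A call has exactly 10 rows; each row is the pose to reach, as a shift and turn from the pose commanded when the call began, along the tool's axes at that moment; what a row does not reach only later rows make up. A row lasts 1/8 s, in which the tool goes at most 62.5 mm and 10.7 degrees, less where a joint would pass 70% of its speed; a pose out of reach is approached as far as the arm can. A call with a number of a shift or a turn outside -1 to 1 is refused whole. A call with a gripper value outside its range is refused whole. The fingers move at their own pace and stop on an object; the grip force is fixed at half the most. Time passes only in rows, so rows that repeat a pose let the fingers close, or fill a call up. It gives the time, the measured TCP pose, the force, the opening and the grip force at its end, in the units of the state.
- bot.get_obs(): the state, without advancing time (a new reading comes with each control period).
- bot.capture(name): name is "side" or "top"; returns (picture, depth): 420x560x3 uint8, red, green, blue; 420x560 float32, mm along the optical axis (not along the pixel's ray), 0 where there is no reading.
- bot.camera_model(name): a dict with "vertical_fov" (degrees; the focal length in pixels is half the picture's height over the tangent of half this angle, whatever the lens; pixels are square), "cx", "cy" (the principal point, pixels), "R" (3x3) and "t" (3): a world point X has camera coordinates R X + t. Camera axes: x right, y down, z forward; pixel columns grow to the right and rows downward; lengths in mm; the calibration is good to about 2 mm. A picture is of the moment at which its call begins. camera_model takes no time and is no camera call.
- bot.close_job(): hands the job in; it is judged then, once.
The state is a dict: "time": time; "joint_positions": joint angles; "dq": joint speeds; "tau": joint torques, N m; "tool_pos": TCP position; "tcp_rot": TCP orientation; "contact_force": force on the tool from outside, world axes, zero at the start; "moment": the same for the moment, N m; "grip_width": finger opening in mm; "finger_force": force on a finger pad.
Only numpy, scipy, OpenCV 4.12 (cv2) and the standard library are available. Lean on these libraries where they do the work, as an engineer would, in place of code of your own. Each camera call takes 0.05 s, during which the arm holds its last target. There are 200 camera calls.

## Working session

There is one attempt and no reset: what is moved stays moved. The work goes in short steps, Python scripts to look and compute and a tool call to move; the robot and the scene stay as the last step left them, time stands still between calls to the robot, and variables do not carry over. Pictures are saved under pics/ and viewed, at most 14 in all, crops included, and the job is handed in when it is done.

Besides the shell and the picture viewer there is one more tool, called after ">>>" as name(argument=value, ...), one argument or row to a line, values as JSON. send_rows: Moves the arm, as the interface text tells. Its arguments: {"type":"object","properties":{"rows":{"type":"array","items":{"type":"object","properties":{"x":{"type":"number","minimum":-1,"maximum":1},"y":{"type":"number","minimum":-1,"maximum":1},"z":{"type":"number","minimum":-1,"maximum":1},"ax":{"type":"number","minimum":-1,"maximum":1},"ay":{"type":"number","minimum":-1,"maximum":1},"az":{"type":"number","minimum":-1,"maximum":1},"jaw":{"type":"number"}}}}},"required":["rows"]}

```bash
ls; mkdir -p pics
python3 - <<'E'
from plant import bot
import cv2,numpy as np
o=bot.get_obs();print(o)
for n in("top","side"):
    im,d=bot.capture(n);m=bot.camera_model(n);print(n,m)
    cv2.imwrite(f"pics/{n}0.png",im[:,:,::-1]);np.savez(f"pics/{n}0.npz",im=im,d=d,R=m["R"],t=m["t"],f=210/np.tan(np.radians(m["vertical_fov"]/2)),c=[m["cx"],m["cy"]])
E
```

```text
pics
{'time': 0.0, 'joint_positions': array([ 1.03499309e+00,  3.42732599e-01,  1.52498011e+00, -3.69995626e-05,
        1.27538886e+00, -1.46035917e-01]), 'dq': array([-2.25824914e-05, -7.49219711e-04,  4.02786521e-05,  6.56353625e-04,
        7.64871281e-04, -5.56604767e-04]), 'tau': array([ 1.31498462e-03, -4.31244099e+01, -2.44220674e+01,  7.19234138e-02,
        5.59836463e-02, -1.52170383e-04]), 'tool_pos': array([199.2926793 , 485.28274967, 226.05271348]), 'tcp_rot': array([-3.14009466e+00, -1.84568406e-04,  2.75183600e+00]), 'contact_force': array([ 0.76326653, -0.76456976, -0.38224324]), 'moment': array([-0.01420461,  0.01192753,  0.01847933]), 'finger_force': 0.0, 'grip_width': 92.10142048400131}
top {'vertical_fov': 53.31501570142643, 'cx': 279.8286611714601, 'cy': 213.40722366516516, 'R': array([[-2.14071525e-02, -9.99770834e-01,  1.17661385e-04],
       [-9.93183734e-01,  2.12526214e-02, -1.14605392e-01],
       [ 1.14576628e-01, -2.57023448e-03, -9.93411088e-01]]), 't': array([  13.58819031,  482.66957855, 1257.17535141])}
side {'vertical_fov': 45.36638737747123, 'cx': 281.8682388959678, 'cy': 211.32178226416656, 'R': array([[ 0.87344009, -0.48671374,  0.01456559],
       [-0.36603821, -0.67601905, -0.63954224],
       [ 0.32112061,  0.55327026, -0.76861796]]), 't': array([-409.5387993 ,  240.85529823, 1392.2116058 ])}
```

View pics/top0.png

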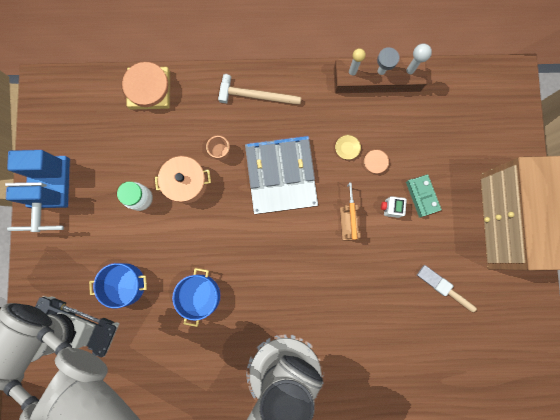

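View pics/side0.png

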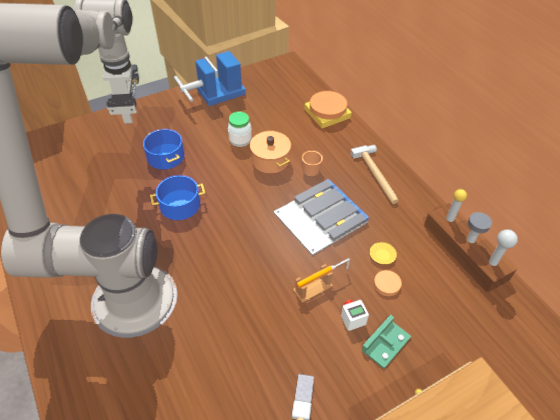

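Top view: copper pot with lid at (181,179), plate about (282,175), brass specks in slots near (259,163) and (300,163), pick and rest at (350,215), timer (395,206), green stop (425,195). Now world coordinates from depth.

```bash
cat > h.py <<'E'
import cv2,numpy as np
from plant import bot
def cap(n,save=None):
    im,d=bot.capture(n);m=bot.camera_model(n)
    if save: cv2.imwrite(f"pics/{save}.png",im[:,:,::-1])
    return dict(im=im,d=d,R=np.array(m["R"]),t=np.array(m["t"]),f=210/np.tan(np.radians(m["vertical_fov"]/2)),c=np.array([m["cx"],m["cy"]]))
def W(v):  # world map from depth
    u,w=np.meshgrid(np.arange(560),np.arange(420))
    C=np.dstack([(u-v["c"][0])/v["f"]*v["d"],(w-v["c"][1])/v["f"]*v["d"],v["d"]])
    return (C-v["t"])@v["R"]
def ray(v,px,z):  # pixel onto plane z
    px=np.atleast_2d(px).astype(float)
    r=np.c_[(px-v["c"])/v["f"],np.ones(len(px))]@v["R"]; o=-v["t"]@v["R"]
    return o+r*((z-o[2])/r[:,2])[:,None]
def hsv(v): return cv2.cvtColor(v["im"],cv2.COLOR_RGB2HSV)
E
python3 - <<'E'
import numpy as np,cv2
from h import *
v=dict(np.load("pics/top0.npz"));s=dict(np.load("pics/side0.npz"))
X=W(v);np.set_printoptions(precision=1,suppress=True)
for p in[(330,300),(100,240),(450,150),(500,110),(30,130),(240,240),(450,380)]:print("bench",p,X[p[1],p[0]])
for n,p in dict(knob=(179,178),lidl=(170,190),plate=(283,195),rib=(280,160),pick=(353,220),timer=(400,206),red=(385,206),stop=(417,197),cup=(217,147),apron=(283,198)).items():print(n,X[p[1],p[0]])
a=v["im"][125:225,240:320];b=v["im"][165:245,325:445]
cv2.imwrite("pics/c1.png",np.vstack([cv2.resize(a[:,:,::-1],(640,800//2*2),interpolation=cv2.INTER_CUBIC)])[:600] if 0 else cv2.resize(a[:,:,::-1],(480,600),interpolation=cv2.INTER_CUBIC))
cv2.imwrite("pics/c2.png",cv2.resize(b[:,:,::-1],(780,520),interpolation=cv2.INTER_CUBIC))
E
```

```text
bench (330, 300) [ 215.4 -145.2   -2.6]
bench (100, 240) [415.  567.4  -5.4]
bench (450, 150) [ 677.8 -543.9    1.8]
bench (500, 110) [ 804.1 -710.6    8.3]
bench (30, 130) [773.5 800.8  -1.9]
bench (240, 240) [405.4 129.2  -1.4]
bench (450, 380) [ -28.6 -497.4   -2.1]
knob [584.2 295.2 104.3]
lidl [554.7 329.1  73.9]
plate [542.8  -8.    9. ]
rib [654.9  -1.    9.7]
pick [ 454.2 -214.    64.7]
timer [ 493.7 -357.4   60.6]
red [ 496.7 -316.5   44.8]
stop [ 523.7 -418.6   34.9]
cup [701.5 198.1   8.9]
apron [533.5  -7.8   8.2]
```

View pics/c1.png

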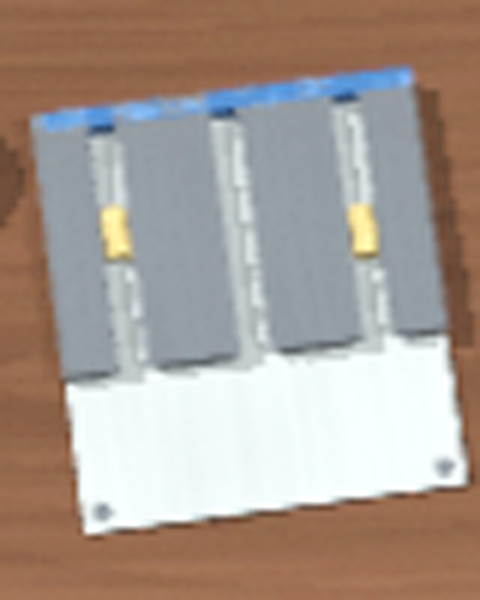

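View pics/c2.png

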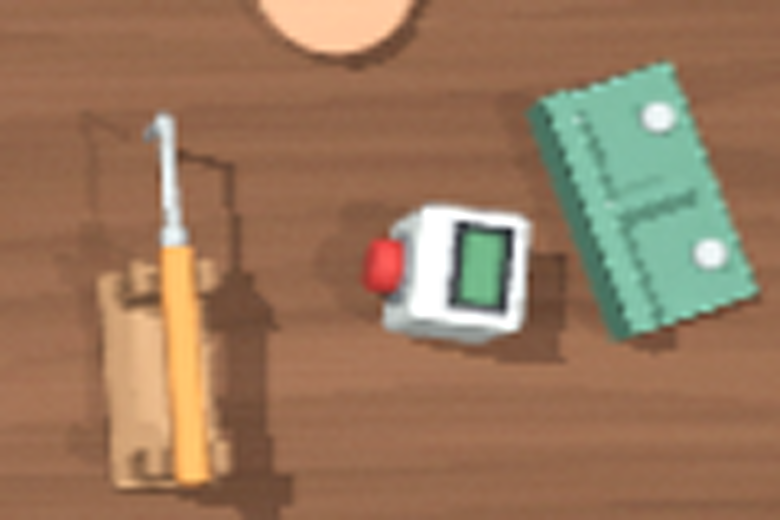

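Two blocks: left slot at full-frame (259.5,163.8) and right slot at (300.5,163.7), middle empty. The timer's red button is at left (389,206), facing +y; the stop's front face runs from (408,181) to (421,217).

```bash
cat > m.py <<'E'
from h import *
np.set_printoptions(precision=2,suppress=True)
def big(m,roi=None):
    m=m.astype(np.uint8)
    if roi is not None:
        k=np.zeros_like(m);x0,y0,x1,y1=roi;k[y0:y1,x0:x1]=1;m=m*k
    c=max(cv2.findContours(m,cv2.RETR_EXTERNAL,cv2.CHAIN_APPROX_NONE)[0],key=cv2.contourArea)
    return c[:,0,:]
def near(v,xy,z,r=25):
    p=(v["R"]@np.array([*xy,z])+v["t"]);q=p[:2]/p[2]*v["f"]+v["c"];q=q.astype(int);return (max(q[0]-r,0),max(q[1]-r,0),q[0]+r,q[1]+r)
def rect(P): 
    (c,s,a)=cv2.minAreaRect(P[:,:2].astype(np.float32));return np.array(c),np.array(s),a
E
python3 - <<'E'
from m import *
for n in("top","side"):
    v=dict(np.load(f"pics/{n}0.npz"));H=hsv(v);h,s,w=[H[:,:,i].astype(int) for i in range(3)]
    print("==",n,"cam",-v["t"]@v["R"])
    c=big((s<60)&(w>190),near(v,(540,-10),8,70)); print("apron",*rect(ray(v,c,8)))
    c=big((h>8)&(h<22)&(s>150)&(w>200),near(v,(455,-214),70,45)); print("handle z70",*rect(ray(v,c,70)))
    for nm,xy in(("L",(640,66)),("R",(632,-62))):
        c=big((h>18)&(h<32)&(s>90)&(w>150),near(v,xy,24,14));q=rect(ray(v,c,24));print("block",nm,q)
    c=big((w<60),near(v,(584,295),104,12));print("knob z104",cv2.minEnclosingCircle(ray(v,c,104)[:,:2].astype(np.float32)), ray(v,c,104).mean(0))
    c=big((h>5)&(h<18)&(s>60)&(w>190),near(v,(584,295),75,45));P=ray(v,c,75)[:,:2].astype(np.float32);print("lid",cv2.fitEllipse(P),cv2.minEnclosingCircle(P))
    c=big(((h<5)|(h>172))&(s>140)&(w>90),near(v,(496,-316),30,14));P=ray(v,c,30);print("red",P.mean(0),rect(P))
    c=big((s<60)&(w>150),near(v,(494,-357),58,25));print("timer z58",*rect(ray(v,c,58)))
    c=big((h>70)&(h<95)&(s>60),near(v,(524,-440),20,40));P=ray(v,c,34);print("stop z34",*rect(P))
E
```

```text
== top cam [ 335.63    6.56 1304.21]
apron [601.34  -3.65] [208.58 200.93] 6.326104640960693
handle z70 [ 452.56 -207.22] [104.27   2.95] 2.395359516143799
block L (array([640.86,  65.29]), array([22.55, 10.16]), 7.038225173950195)
block R (array([638.85, -63.11]), array([ 6.25, 22.34]), 88.47238159179688)
knob z104 ((585.5631103515625, 289.2149658203125), 7.899200439453125) [583.86 286.26 104.  ]
lid ((589.795654296875, 297.4754943847656), (135.52947998046875, 136.5099334716797), 176.54066467285156) ((589.1287231445312, 297.44879150390625), 69.89591217041016)
red [ 500.74 -316.17   30.  ] (array([ 500.28, -315.79]), array([15.37, 22.05]), 87.18563842773438)
timer z58 [ 493.91 -343.39] [63.29 60.79] 82.3749008178711
stop z34 [ 529.21 -438.68] [118.48  70.53] 17.42501449584961
== side cam [  -1.2  -806.77 1230.08]
apron [599.18  -0.73] [206.84 203.36] 6.1895670890808105
handle z70 [ 449.16 -215.68] [105.34  18.61] 0.9158816337585449
block L (array([639.22,  67.66]), array([29.2 , 10.45]), 5.933755874633789)
block R (array([637.99, -61.22]), array([27.88, 10.81]), 7.293181419372559)Traceback (most recent call last):
  File "<stdin>", line 9, in <module>
  File "m.py", line 7, in big
    c=max(cv2.findContours(m,cv2.RETR_EXTERNAL,cv2.CHAIN_APPROX_NONE)[0],key=cv2.contourArea)
ValueError: max() iterable argument is empty
```

Run:
```python
from m import *
V={n:dict(np.load(f"pics/{n}0.npz")) for n in("top","side")}
v=V["top"]
cr=lambda x,y,s,o:((x+.5)/s-.5+o[0],(y+.5)/s-.5+o[1])
B=ray(v,[cr(85,533,6,(240,125)),cr(468,485,6,(240,125))],8);T=ray(v,[cr(32,118,6,(240,125)),cr(413,68,6,(240,125))],26)
print("plate corners",B,T,np.linalg.norm(B[0]-B[1]),np.linalg.norm(T[0]-T[1]),"centre",(B.mean(0)+T.mean(0))/2,"len",np.linalg.norm((T.mean(0)-B.mean(0))[:2]),"yaw",np.degrees(np.arctan2(*(T.mean(0)-B.mean(0))[1::-1])))
for n,v in V.items():
    print("==",n);X=W(v);H=hsv(v);h,s,w=[H[:,:,i].astype(int) for i in range(3)];z=X[:,:,2]
    print("z timer/knob/lid med",)
    def seg(nm,m,xy,zz,r):
        try:
            c=big(m,near(v,xy,zz,r));P=ray(v,c,zz);print(nm,*rect(P),"mean",P.mean(0)[:2],"n",len(c))
        except ValueError:print(nm,"none")
    seg("timer",(z>50)&(z<70)&~((h>85)&(s>200)),(494,-350),58,18)
    seg("stop",(z>26)&(z<45)&(h>60)&(h<100)&(s>50),(524,-430),34,35)
    seg("handle",(z>55)&(h>8)&(h<25)&(s>130),(455,-212),70,35)
    seg("knob",(z>92)&(w<110),(589,297),104,16)
    seg("red",((h<6)|(h>170))&(s>130)&(w>80),(497,-318),30,14)
    seg("apron",(s<70)&(w>180)&(z<15),(532,-9),8,60 if n=="top" else 70)
    seg("shank",(z>35)&(s<60)&(w>120),(535,-205),62,18)
    seg("rest",(h>5)&(h<20)&(s<150)&(w>130)&(z>0)&(z<40),(445,-205),12,40)
    r=near(v,(494,-350),58,18);print("zmed timer",np.median(z[r[1]+13:r[3]-13,r[0]+13:r[2]-13]))
```

```text
plate corners [[ 486.84   84.53    8.  ]
 [ 507.74 -115.33    8.  ]] [[703.64 108.03  26.  ]
 [726.25 -91.83  26.  ]] 200.95422258141653 201.13279989768282 centre [606.12  -3.65  17.  ] len 218.91751850114318 yaw 6.161893472314487
== top
z timer/knob/lid med
timer [ 494.34 -346.49] [51.44 54.31] 81.68513488769531 mean [ 494.37 -346.6 ] n 64
stop [ 523.96 -421.65] [118.3   26.04] 17.01934814453125 mean [ 522.22 -418.11] n 85
handle [ 451.11 -212.59] [107.89  18.04] 1.9631507396697998 mean [ 451.5  -211.53] n 79
knob [587.25 295.25] [21.09 20.59] 45.110164642333984 mean [587.24 294.67] n 20
red [ 500.24 -315.79] [15.37 22.14] 87.18560028076172 mean [ 500.24 -315.64] n 22
apron [601.32  -3.46] [208.58 201.32] 6.326104640960693 mean [577.91  -2.09] n 308
shank [ 537.58 -208.94] [58.33  6.7 ] 4.29493522644043 mean [ 536.96 -209.5 ] n 41
rest [ 450.48 -184.03] [209.16 245.95] 88.77335357666016 mean [ 436.53 -162.73] n 684
zmed timer 58.849487196409385
== side
z timer/knob/lid med
timer [ 491.15 -349.36] [51.02 55.54] 81.27362060546875 mean [ 491.55 -349.43] n 67
stop [ 520.6  -420.14] [122.05  15.9 ] 17.516551971435547 mean [ 519.22 -418.88] n 70
handle [ 447.8  -212.15] [111.02  39.79] 5.005492687225342 mean [ 443.17 -215.17] n 92
knob [581.   281.58] [13.64 22.14] 81.89997100830078 mean [580.67 282.23] n 15
red [ 502.5  -305.38] [ 7.43 23.03] 81.3010025024414 mean [ 503.07 -305.94] n 16
apron [599.86  -2.04] [210.83 204.84] 5.313700199127197 mean [577.59   0.56] n 244
shank [ 537.83 -211.67] [14.32 54.81] 88.08113861083984 mean [ 538.92 -209.05] n 41
rest [ 437.14 -222.54] [198.23 228.36] 61.29926681518555 mean [ 423.95 -230.31] n 1107
zmed timer 58.45237653074706
```

>>> send_rows(
  rows=[
    {"x": -0.96, "y": -0.63, "z": 0.2, "az": -0.372, "jaw": 0.4},
    {"x": -0.96, "y": -0.63, "z": 0.2, "az": -0.372, "jaw": 0.4},
    {"x": -0.96, "y": -0.63, "z": 0.2, "az": -0.372, "jaw": 0.4},
    {"x": -0.96, "y": -0.63, "z": 0.2, "az": -0.372, "jaw": 0.4},
    {"x": -0.96, "y": -0.63, "z": 0.2, "az": -0.372, "jaw": 0.4},
    {"x": -0.96, "y": -0.63, "z": 0.2, "az": -0.372, "jaw": 0.4},
    {"x": -0.96, "y": -0.63, "z": 0.2, "az": -0.372, "jaw": 0.4},
    {"x": -0.96, "y": -0.63, "z": 0.2, "az": -0.372, "jaw": 0.4},
    {"x": -0.96, "y": -0.63, "z": 0.2, "az": -0.372, "jaw": 0.4},
    {"x": -0.96, "y": -0.63, "z": 0.2, "az": -0.372, "jaw": 0.4},
  ],
)

```text
schema error: expected keys x, y, z, ax, ay, az, jaw
```

>>> send_rows(
  rows=[
    {"x": -0.96, "y": -0.63, "z": 0.2, "ax": 0, "ay": 0, "az": -0.372, "jaw": 0.4},
    {"x": -0.96, "y": -0.63, "z": 0.2, "ax": 0, "ay": 0, "az": -0.372, "jaw": 0.4},
    {"x": -0.96, "y": -0.63, "z": 0.2, "ax": 0, "ay": 0, "az": -0.372, "jaw": 0.4},
    {"x": -0.96, "y": -0.63, "z": 0.2, "ax": 0, "ay": 0, "az": -0.372, "jaw": 0.4},
    {"x": -0.96, "y": -0.63, "z": 0.2, "ax": 0, "ay": 0, "az": -0.372, "jaw": 0.4},
    {"x": -0.96, "y": -0.63, "z": 0.2, "ax": 0, "ay": 0, "az": -0.372, "jaw": 0.4},
    {"x": -0.96, "y": -0.63, "z": 0.2, "ax": 0, "ay": 0, "az": -0.372, "jaw": 0.4},
    {"x": -0.96, "y": -0.63, "z": 0.2, "ax": 0, "ay": 0, "az": -0.372, "jaw": 0.4},
    {"x": -0.96, "y": -0.63, "z": 0.2, "ax": 0, "ay": 0, "az": -0.372, "jaw": 0.4},
    {"x": -0.96, "y": -0.63, "z": 0.2, "ax": 0, "ay": 0, "az": -0.372, "jaw": 0.4},
  ],
)

```text
time: 1.35
tool_pos: [329.0, 296.4, 186.7]
tcp_rot: [3.142, 0.0, -3.141]
contact_force: [0.4, 0.4, -0.7]
grip_width: 64.1
finger_force: 0.0
```

>>> send_rows(
  rows=[
    {"x": -1, "y": 0, "z": 0, "ax": 0, "ay": 0, "az": 0, "jaw": 0.4},
    {"x": -1, "y": 0, "z": 0, "ax": 0, "ay": 0, "az": 0, "jaw": 0.4},
    {"x": -1, "y": 0, "z": 0, "ax": 0, "ay": 0, "az": 0, "jaw": 0.4},
    {"x": -1, "y": 0, "z": 0, "ax": 0, "ay": 0, "az": 0, "jaw": 0.4},
    {"x": -1, "y": 0, "z": 0, "ax": 0, "ay": 0, "az": 0, "jaw": 0.4},
    {"x": -1, "y": 0, "z": 0, "ax": 0, "ay": 0, "az": 0, "jaw": 0.4},
    {"x": -1, "y": 0, "z": 0, "ax": 0, "ay": 0, "az": 0, "jaw": 0.4},
    {"x": -1, "y": 0, "z": 0, "ax": 0, "ay": 0, "az": 0, "jaw": 0.4},
    {"x": -1, "y": 0, "z": 0, "ax": 0, "ay": 0, "az": 0, "jaw": 0.4},
    {"x": -1, "y": 0, "z": 0, "ax": 0, "ay": 0, "az": 0, "jaw": 0.4},
  ],
)

```text
time: 2.6
tool_pos: [529.1, 296.1, 186.9]
tcp_rot: [3.141, 0.0, 3.142]
contact_force: [-0.5, 0.3, 0.2]
grip_width: 64.5
finger_force: 0.0
```

>>> send_rows(
  rows=[
    {"x": -0.295, "y": 0, "z": 0, "ax": 0, "ay": 0, "az": 0, "jaw": 0.4},
    {"x": -0.295, "y": 0, "z": 0.2, "ax": 0, "ay": 0, "az": 0, "jaw": 0.4},
    {"x": -0.295, "y": 0, "z": 0.4, "ax": 0, "ay": 0, "az": 0, "jaw": 0.4},
    {"x": -0.295, "y": 0, "z": 0.5, "ax": 0, "ay": 0, "az": 0, "jaw": 0.4},
    {"x": -0.295, "y": 0, "z": 0.525, "ax": 0, "ay": 0, "az": 0, "jaw": 0.4},
    {"x": -0.295, "y": 0, "z": 0.525, "ax": 0, "ay": 0, "az": 0, "jaw": 0.4},
    {"x": -0.295, "y": 0, "z": 0.525, "ax": 0, "ay": 0, "az": 0, "jaw": -1},
    {"x": -0.295, "y": 0, "z": 0.525, "ax": 0, "ay": 0, "az": 0, "jaw": -1},
    {"x": -0.295, "y": 0, "z": 0.525, "ax": 0, "ay": 0, "az": 0, "jaw": -1},
    {"x": -0.295, "y": 0, "z": 0.525, "ax": 0, "ay": 0, "az": 0, "jaw": -1},
  ],
)

```text
time: 3.85
tool_pos: [588.4, 296.3, 82.1]
tcp_rot: [3.141, 0.001, 3.141]
contact_force: [0.1, 1.9, 0.9]
grip_width: 28.8
finger_force: 0.7
```

>>> send_rows(
  rows=[
    {"x": 0, "y": 0, "z": 0, "ax": 0, "ay": 0, "az": 0, "jaw": -1},
    {"x": 0, "y": 0, "z": 0, "ax": 0, "ay": 0, "az": 0, "jaw": -1},
    {"x": 0, "y": 0, "z": -0.05, "ax": 0, "ay": 0, "az": 0, "jaw": -1},
    {"x": 0, "y": 0, "z": -0.1, "ax": 0, "ay": 0, "az": 0, "jaw": -1},
    {"x": 0, "y": 0, "z": -0.15, "ax": 0, "ay": 0, "az": 0, "jaw": -1},
    {"x": 0, "y": 0, "z": -0.2, "ax": 0, "ay": 0, "az": 0, "jaw": -1},
    {"x": 0.1, "y": -0.08, "z": -0.22, "ax": 0, "ay": 0, "az": 0, "jaw": -1},
    {"x": 0.3, "y": -0.24, "z": -0.22, "ax": 0, "ay": 0, "az": 0, "jaw": -1},
    {"x": 0.5, "y": -0.4, "z": -0.22, "ax": 0, "ay": 0, "az": 0, "jaw": -1},
    {"x": 0.7, "y": -0.55, "z": -0.22, "ax": 0, "ay": 0, "az": 0, "jaw": -1},
  ],
)

```text
time: 5.1
tool_pos: [447.0, 185.2, 126.3]
tcp_rot: [3.141, 0.001, 3.141]
contact_force: [0.3, -0.2, -1.6]
grip_width: 25.1
finger_force: 30.0
```

>>> send_rows(
  rows=[
    {"x": 0.135, "y": -0.075, "z": 0.15, "ax": 0, "ay": 0, "az": 0, "jaw": -1},
    {"x": 0.135, "y": -0.075, "z": 0.3, "ax": 0, "ay": 0, "az": 0, "jaw": -1},
    {"x": 0.135, "y": -0.075, "z": 0.4, "ax": 0, "ay": 0, "az": 0, "jaw": -1},
    {"x": 0.135, "y": -0.075, "z": 0.46, "ax": 0, "ay": 0, "az": 0, "jaw": -1},
    {"x": 0.135, "y": -0.075, "z": 0.5, "ax": 0, "ay": 0, "az": 0, "jaw": -1},
    {"x": 0.135, "y": -0.075, "z": 0.52, "ax": 0, "ay": 0, "az": 0, "jaw": -1},
    {"x": 0.135, "y": -0.075, "z": 0.53, "ax": 0, "ay": 0, "az": 0, "jaw": -1},
    {"x": 0.135, "y": -0.075, "z": 0.53, "ax": 0, "ay": 0, "az": 0, "jaw": -1},
    {"x": 0.135, "y": -0.075, "z": 0.53, "ax": 0, "ay": 0, "az": 0, "jaw": -0.3},
    {"x": 0.135, "y": -0.075, "z": 0.53, "ax": 0, "ay": 0, "az": 0, "jaw": -0.2},
  ],
)

```text
time: 6.35
tool_pos: [421.5, 171.2, 20.0]
tcp_rot: [3.141, 0.001, 3.141]
contact_force: [0.3, -0.1, -0.1]
grip_width: 35.6
finger_force: 0.0
```

>>> send_rows(
  rows=[
    {"x": 0, "y": 0, "z": 0, "ax": 0, "ay": 0, "az": 0, "jaw": 0},
    {"x": 0, "y": 0, "z": -0.1, "ax": 0, "ay": 0, "az": 0, "jaw": 0},
    {"x": 0, "y": 0, "z": -0.3, "ax": 0, "ay": 0, "az": 0, "jaw": 0},
    {"x": 0, "y": -0.2, "z": -0.6, "ax": 0, "ay": 0, "az": 0, "jaw": 0},
    {"x": 0, "y": -0.5, "z": -0.7, "ax": 0, "ay": 0, "az": 0, "jaw": 0},
    {"x": 0, "y": -0.8, "z": -0.7, "ax": 0, "ay": 0, "az": 0, "jaw": 0},
    {"x": 0, "y": -1, "z": -0.7, "ax": 0, "ay": 0, "az": 0, "jaw": 0},
    {"x": 0, "y": -1, "z": -0.7, "ax": 0, "ay": 0, "az": 0, "jaw": 0},
    {"x": 0, "y": -1, "z": -0.7, "ax": 0, "ay": 0, "az": 0, "jaw": 0},
    {"x": 0, "y": -1, "z": -0.7, "ax": 0, "ay": 0, "az": 0, "jaw": 0},
  ],
)

```text
time: 7.6
tool_pos: [421.0, -27.9, 159.6]
tcp_rot: [3.141, -0.0, -3.14]
contact_force: [0.0, 0.7, -0.4]
grip_width: 46.0
finger_force: 0.0
```

>>> send_rows(
  rows=[
    {"x": -0.145, "y": -0.4, "z": 0, "ax": 0, "ay": 0, "az": -0.042, "jaw": 0},
    {"x": -0.145, "y": -0.7, "z": 0, "ax": 0, "ay": 0, "az": -0.042, "jaw": 0},
    {"x": -0.145, "y": -0.92, "z": 0, "ax": 0, "ay": 0, "az": -0.042, "jaw": 0},
    {"x": -0.145, "y": -0.92, "z": 0.1, "ax": 0, "ay": 0, "az": -0.042, "jaw": 0},
    {"x": -0.145, "y": -0.92, "z": 0.25, "ax": 0, "ay": 0, "az": -0.042, "jaw": 0},
    {"x": -0.145, "y": -0.92, "z": 0.25, "ax": 0, "ay": 0, "az": -0.042, "jaw": 0},
    {"x": -0.145, "y": -0.92, "z": 0.25, "ax": 0, "ay": 0, "az": -0.042, "jaw": 0},
    {"x": -0.145, "y": -0.92, "z": 0.25, "ax": 0, "ay": 0, "az": -0.042, "jaw": 0},
    {"x": -0.145, "y": -0.92, "z": 0.25, "ax": 0, "ay": 0, "az": -0.042, "jaw": 0},
    {"x": -0.145, "y": -0.92, "z": 0.25, "ax": 0, "ay": 0, "az": -0.042, "jaw": 0},
  ],
)

```text
time: 8.85
tool_pos: [450.3, -212.9, 110.2]
tcp_rot: [-3.141, 0.001, -3.098]
contact_force: [-0.0, -0.6, 0.9]
grip_width: 46.0
finger_force: 0.0
```

>>> send_rows(
  rows=[
    {"x": 0, "y": 0, "z": 0.12, "ax": 0, "ay": 0, "az": 0, "jaw": 0},
    {"x": 0, "y": 0, "z": 0.24, "ax": 0, "ay": 0, "az": 0, "jaw": 0},
    {"x": 0, "y": 0, "z": 0.3, "ax": 0, "ay": 0, "az": 0, "jaw": 0},
    {"x": 0, "y": 0, "z": 0.332, "ax": 0, "ay": 0, "az": 0, "jaw": 0},
    {"x": 0, "y": 0, "z": 0.332, "ax": 0, "ay": 0, "az": 0, "jaw": -0.4},
    {"x": 0, "y": 0, "z": 0.332, "ax": 0, "ay": 0, "az": 0, "jaw": -1},
    {"x": 0, "y": 0, "z": 0.332, "ax": 0, "ay": 0, "az": 0, "jaw": -1},
    {"x": 0, "y": 0, "z": 0.332, "ax": 0, "ay": 0, "az": 0, "jaw": -1},
    {"x": 0, "y": 0, "z": 0.332, "ax": 0, "ay": 0, "az": 0, "jaw": -1},
    {"x": 0, "y": 0, "z": 0.332, "ax": 0, "ay": 0, "az": 0, "jaw": -1},
  ],
)

```text
time: 10.1
tool_pos: [450.3, -213.0, 43.7]
tcp_rot: [-3.141, 0.001, -3.098]
contact_force: [-1.3, 1.2, 5.6]
grip_width: 13.8
finger_force: 30.0
```

>>> send_rows(
  rows=[
    {"x": 0, "y": 0, "z": -0.05, "ax": 0, "ay": 0, "az": 0, "jaw": -1},
    {"x": 0, "y": 0, "z": -0.15, "ax": 0, "ay": 0, "az": 0, "jaw": -1},
    {"x": 0, "y": 0, "z": -0.25, "ax": 0, "ay": 0, "az": 0, "jaw": -1},
    {"x": 0, "y": 0, "z": -0.35, "ax": 0, "ay": 0, "az": 0, "jaw": -1},
    {"x": 0, "y": 0.2, "z": -0.35, "ax": 0, "ay": 0, "az": -0.06, "jaw": -1},
    {"x": 0, "y": 0.4, "z": -0.35, "ax": 0, "ay": 0, "az": -0.06, "jaw": -1},
    {"x": 0, "y": 0.5, "z": -0.35, "ax": 0, "ay": 0, "az": -0.06, "jaw": -1},
    {"x": 0, "y": 0.5, "z": -0.35, "ax": 0, "ay": 0, "az": -0.06, "jaw": -1},
    {"x": 0, "y": 0.5, "z": -0.35, "ax": 0, "ay": 0, "az": -0.06, "jaw": -1},
    {"x": 0, "y": 0.5, "z": -0.35, "ax": 0, "ay": 0, "az": -0.06, "jaw": -1},
  ],
)

```text
time: 11.35
tool_pos: [445.8, -113.8, 113.3]
tcp_rot: [-3.141, 0.0, -3.036]
contact_force: [-0.8, -0.2, -0.9]
grip_width: 13.8
finger_force: 30.0
```

Run:
```python
from h import *
o=bot.get_obs();print(o["tool_pos"],o["tcp_rot"],o["grip_width"])
v=cap("top");s=cap("side");t=o["tool_pos"]
def crop(v,X,r=40):
    p=v["R"]@np.array(X)+v["t"];q=(p[:2]/p[2]*v["f"]+v["c"]).astype(int);print(q)
    return cv2.resize(v["im"][q[1]-r:q[1]+r,q[0]-r:q[0]+r,::-1],(400,400),interpolation=cv2.INTER_CUBIC)
X=[t[0]+95,t[1],t[2]]
cv2.imwrite("pics/t1.png",np.hstack([crop(v,X),crop(s,X)]))
```

```text
[ 445.83662477 -113.79897259  113.3295895 ] [-3.14145251e+00  1.53605009e-04 -3.03599516e+00] 13.765750111714302
[319 189]
[324 228]
```

View pics/t1.png

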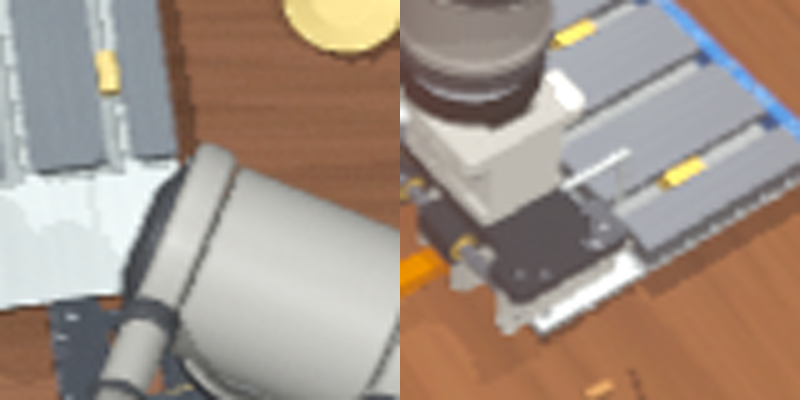

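Run:
```python
from h import *
s=bot.camera_model("side");f=210/np.tan(np.radians(s["vertical_fov"]/2))
def pj(X):
    p=s["R"]@np.array(X)+s["t"];return p[:2]/p[2]*f+[s["cx"],s["cy"]]
e=np.array([560.2,-101.7,132.3]);print(pj(e),pj(e+[2.5,.3,0]),pj(e+[0,0,-48]),pj(e+[10,0,0])-pj(e),pj(e+[0,10,0])-pj(e),pj(e+[0,0,10])-pj(e))
```

```text
[328.47831482 218.40644012] [329.16984781 218.00468074] [327.05113761 228.85575456] [ 2.99062924 -1.31360853] [-1.9041612  -2.42008995] [ 0.30675285 -2.24594181]
```

>>> send_rows(
  rows=[
    {"x": -0.2, "y": 0.05, "z": 0, "ax": 0, "ay": 0, "az": 0, "jaw": -1},
    {"x": -0.4, "y": 0.151, "z": 0, "ax": 0, "ay": 0, "az": 0, "jaw": -1},
    {"x": -0.54, "y": 0.151, "z": 0, "ax": 0, "ay": 0, "az": 0, "jaw": -1},
    {"x": -0.54, "y": 0.151, "z": 0.1, "ax": 0, "ay": 0, "az": 0, "jaw": -1},
    {"x": -0.54, "y": 0.151, "z": 0.2, "ax": 0, "ay": 0, "az": 0, "jaw": -1},
    {"x": -0.54, "y": 0.151, "z": 0.245, "ax": 0, "ay": 0, "az": 0, "jaw": -1},
    {"x": -0.54, "y": 0.151, "z": 0.245, "ax": 0, "ay": 0, "az": 0, "jaw": -1},
    {"x": -0.54, "y": 0.151, "z": 0.245, "ax": 0, "ay": 0, "az": 0, "jaw": -1},
    {"x": -0.54, "y": 0.151, "z": 0.245, "ax": 0, "ay": 0, "az": 0, "jaw": -1},
    {"x": -0.54, "y": 0.151, "z": 0.245, "ax": 0, "ay": 0, "az": 0, "jaw": -1},
  ],
)

```text
time: 12.7
tool_pos: [550.2, -71.5, 64.8]
tcp_rot: [-3.141, 0.001, -3.035]
contact_force: [-1.2, 1.3, -1.1]
grip_width: 14.0
finger_force: 30.0
```

Run:
```python
from h import *
o=bot.get_obs();print(o["tool_pos"],o["tcp_rot"],o["grip_width"])
v=cap("top");s=cap("side");t=o["tool_pos"]
X=[664,-60,35]
def crop(v,r=30):
    p=v["R"]@np.array(X)+v["t"];q=(p[:2]/p[2]*v["f"]+v["c"]);print(q);q=q.astype(int)
    return cv2.resize(v["im"][q[1]-r:q[1]+r,q[0]-r:q[0]+r,::-1],(400,400),interpolation=cv2.INTER_CUBIC)
cv2.imwrite("pics/t2.png",np.hstack([crop(v),crop(s)]))
```

```text
[550.16248263 -71.52658754  64.84188952] [-3.14131661e+00  9.50083564e-04 -3.03499891e+00] 13.980649096805182
[298.95076215 154.75306017]
[346.93903858 216.51835819]
```

View pics/t2.png

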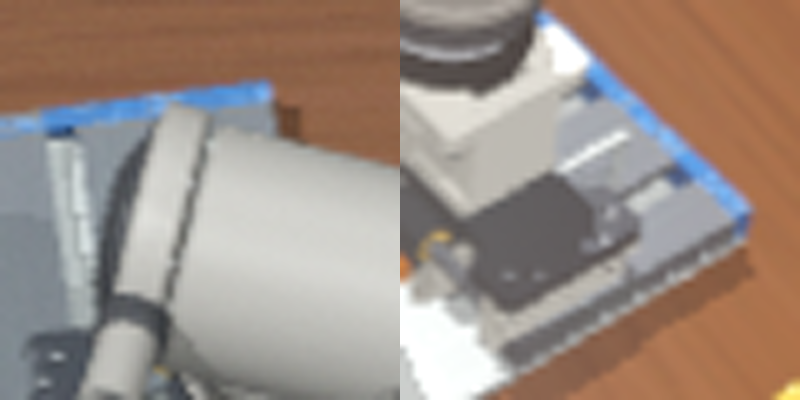

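Run:
```python
from h import *
s=bot.camera_model("side");f=210/np.tan(np.radians(s["vertical_fov"]/2))
def pj(X):
    p=s["R"]@np.array(X)+s["t"];return p[:2]/p[2]*f+[s["cx"],s["cy"]]
e=np.array([664.5,-59.3,83.8]);print(pj(e+[2.5,.3,0]),pj(e+[10,0,0])-pj(e),pj(e+[0,10,0])-pj(e))
S=dict(cap("side"));c=S["im"][196:212,338:358].astype(int).sum(2);print(c)
```

```text
[349.43757339 205.66254281] [ 2.76102314 -1.205431  ] [-1.85991693 -2.22423153]
[[652 759 765 765 745 614 535 519 487 418 361 350 359 362 363 361 357 355
  358 364]
 [659 653 648 633 573 483 467 482 487 472 421 362 351 357 361 364 362 358
  355 359]
 [648 622 572 541 500 394 340 438 480 490 475 419 362 351 358 362 364 362
  356 355]
 [574 550 535 478 392 331 311 337 447 505 502 484 444 377 352 359 363 364
  359 358]
 [551 550 465 453 496 422 341 355 437 491 499 536 537 466 380 354 359 364
  361 360]
 [552 553 556 592 603 534 453 486 510 509 532 522 529 517 461 377 358 361
  364 362]
 [552 563 590 599 574 534 514 512 512 514 515 532 513 488 487 452 376 357
  362 362]
 [551 569 567 545 523 515 516 515 515 516 511 508 511 505 523 503 446 372
  357 361]
 [552 549 529 516 517 516 518 519 513 510 509 516 514 533 552 529 492 452
  389 362]
 [552 537 526 522 517 520 516 513 510 528 580 591 539 508 531 544 523 539
  496 405]
 [552 536 524 523 518 515 513 526 575 625 723 707 587 510 509 510 509 565
  558 486]
 [551 536 524 519 515 520 586 619 709 707 616 506 496 510 508 508 528 555
  561 531]
 [549 532 517 518 551 599 733 725 632 521 491 500 504 510 509 507 504 528
  537 557]
 [553 538 541 587 655 723 667 542 510 489 502 505 504 508 506 508 511 512
  506 510]
 [541 544 610 721 679 561 517 511 509 486 505 505 503 509 510 512 505 493
  441 404]
 [457 542 633 590 465 477 509 488 473 465 498 511 508 511 504 497 443 354
  319 307]]
```

>>> send_rows(
  rows=[
    {"x": 0, "y": 0, "z": 0.02, "ax": 0, "ay": 0, "az": 0, "jaw": -1},
    {"x": 0, "y": 0, "z": 0.03, "ax": 0, "ay": 0, "az": 0, "jaw": -1},
    {"x": 0, "y": 0, "z": 0.04, "ax": 0, "ay": 0, "az": 0, "jaw": -1},
    {"x": 0, "y": 0, "z": 0.045, "ax": 0, "ay": 0, "az": 0, "jaw": -1},
    {"x": 0, "y": 0, "z": 0.05, "ax": 0, "ay": 0, "az": 0, "jaw": -1},
    {"x": 0, "y": 0, "z": 0.055, "ax": 0, "ay": 0, "az": 0, "jaw": -1},
    {"x": 0, "y": 0, "z": 0.06, "ax": 0, "ay": 0, "az": 0, "jaw": -1},
    {"x": 0, "y": 0, "z": 0.065, "ax": 0, "ay": 0, "az": 0, "jaw": -1},
    {"x": 0, "y": 0, "z": 0.07, "ax": 0, "ay": 0, "az": 0, "jaw": -1},
    {"x": 0, "y": 0, "z": 0.07, "ax": 0, "ay": 0, "az": 0, "jaw": -1},
  ],
)

```text
time: 14.1
tool_pos: [549.8, -71.4, 50.2]
tcp_rot: [3.141, -0.0, -3.035]
contact_force: [-0.2, 0.1, -0.2]
grip_width: 13.9
finger_force: 30.0
```

>>> send_rows(
  rows=[
    {"x": 0, "y": 0, "z": 0.02, "ax": 0, "ay": 0, "az": 0, "jaw": -1},
    {"x": 0, "y": 0, "z": 0.04, "ax": 0, "ay": 0, "az": 0, "jaw": -1},
    {"x": 0, "y": 0, "z": 0.048, "ax": 0, "ay": 0, "az": 0, "jaw": -1},
    {"x": 0, "y": 0, "z": 0.048, "ax": 0, "ay": 0, "az": 0, "jaw": -1},
    {"x": 0.03, "y": 0, "z": 0.048, "ax": 0, "ay": 0, "az": 0, "jaw": -1},
    {"x": 0.06, "y": 0, "z": 0.048, "ax": 0, "ay": 0, "az": 0, "jaw": -1},
    {"x": 0.09, "y": 0, "z": 0.048, "ax": 0, "ay": 0, "az": 0, "jaw": -1},
    {"x": 0.12, "y": 0, "z": 0.048, "ax": 0, "ay": 0, "az": 0, "jaw": -1},
    {"x": 0.15, "y": 0, "z": 0.048, "ax": 0, "ay": 0, "az": 0, "jaw": -1},
    {"x": 0.18, "y": 0, "z": 0.048, "ax": 0, "ay": 0, "az": 0, "jaw": -1},
  ],
)

```text
time: 15.35
tool_pos: [513.7, -75.4, 40.8]
tcp_rot: [3.142, 0.0, -3.035]
contact_force: [0.7, -0.8, -0.2]
grip_width: 13.6
finger_force: 30.0
```

>>> send_rows(
  rows=[
    {"x": 0.04, "y": 0, "z": 0, "ax": 0, "ay": 0, "az": 0, "jaw": -1},
    {"x": 0.08, "y": 0, "z": 0, "ax": 0, "ay": 0, "az": 0, "jaw": -1},
    {"x": 0.12, "y": 0, "z": 0, "ax": 0, "ay": 0, "az": 0, "jaw": -1},
    {"x": 0.16, "y": 0, "z": 0, "ax": 0, "ay": 0, "az": 0, "jaw": -1},
    {"x": 0.2, "y": 0, "z": 0, "ax": 0, "ay": 0, "az": 0, "jaw": -1},
    {"x": 0.25, "y": 0, "z": 0, "ax": 0, "ay": 0, "az": 0, "jaw": -1},
    {"x": 0.3, "y": 0, "z": 0, "ax": 0, "ay": 0, "az": 0, "jaw": -1},
    {"x": 0.35, "y": 0, "z": 0, "ax": 0, "ay": 0, "az": 0, "jaw": -1},
    {"x": 0.38, "y": 0, "z": 0, "ax": 0, "ay": 0, "az": 0, "jaw": -1},
    {"x": 0.38, "y": 0, "z": 0, "ax": 0, "ay": 0, "az": 0, "jaw": -1},
  ],
)

```text
time: 16.6
tool_pos: [438.1, -83.4, 40.8]
tcp_rot: [3.141, -0.0, -3.035]
contact_force: [0.5, 0.6, -0.2]
grip_width: 13.4
finger_force: 30.0
```

Run:
```python
from h import *
o=bot.get_obs();print(o["tool_pos"],o["tcp_rot"],o["grip_width"])
v=cap("top");s=cap("side")
X=[550,-60,20]
def crop(v,r=45):
    p=v["R"]@np.array(X)+v["t"];q=(p[:2]/p[2]*v["f"]+v["c"]);print(q);q=q.astype(int)
    return cv2.resize(v["im"][q[1]-r:q[1]+r,q[0]-r:q[0]+r,::-1],(400,400),interpolation=cv2.INTER_CUBIC)
cv2.imwrite("pics/t3.png",np.hstack([crop(v),crop(s)]))
```

```text
[438.12747734 -83.40395413  40.76100038] [ 3.14142510e+00 -1.64543384e-04 -3.03534351e+00] 13.402405951967696
[299.70813012 191.80820208]
[315.03234639 233.56547477]
```

View pics/t3.png

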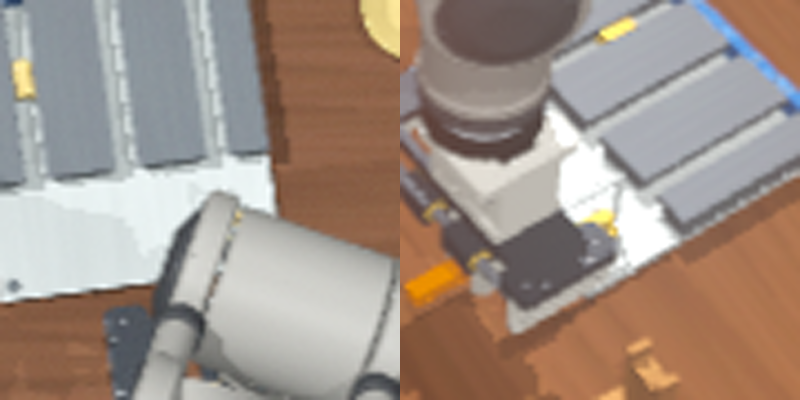

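>>> send_rows(
  rows=[
    {"x": -0.01, "y": 0, "z": -0.1, "ax": 0, "ay": 0, "az": 0, "jaw": -1},
    {"x": -0.01, "y": 0, "z": -0.175, "ax": 0, "ay": 0, "az": 0, "jaw": -1},
    {"x": -0.15, "y": 0.15, "z": -0.175, "ax": 0, "ay": 0, "az": 0, "jaw": -1},
    {"x": -0.35, "y": 0.35, "z": -0.175, "ax": 0, "ay": 0, "az": 0, "jaw": -1},
    {"x": -0.5, "y": 0.5, "z": -0.175, "ax": 0, "ay": 0, "az": 0, "jaw": -1},
    {"x": -0.638, "y": 0.637, "z": -0.175, "ax": 0, "ay": 0, "az": 0, "jaw": -1},
    {"x": -0.638, "y": 0.637, "z": -0.175, "ax": 0, "ay": 0, "az": 0, "jaw": -1},
    {"x": -0.638, "y": 0.637, "z": -0.175, "ax": 0, "ay": 0, "az": 0, "jaw": -1},
    {"x": -0.638, "y": 0.637, "z": -0.14, "ax": 0, "ay": 0, "az": 0, "jaw": -1},
    {"x": -0.638, "y": 0.637, "z": -0.12, "ax": 0, "ay": 0, "az": 0, "jaw": -1},
  ],
)

```text
time: 17.95
tool_pos: [551.2, 56.1, 64.2]
tcp_rot: [3.141, -0.001, -3.036]
contact_force: [-0.4, -0.2, -0.5]
grip_width: 13.9
finger_force: 30.0
```

Run:
```python
from h import *
o=bot.get_obs();print(o["tool_pos"],o["tcp_rot"],o["grip_width"])
S=dict(cap("side"));s=S
def pj(X):
    p=s["R"]@np.array(X)+s["t"];return p[:2]/p[2]*s["f"]+s["c"]
t=o["tool_pos"];y=o["tcp_rot"][2];e=t+np.array([-117.5*np.cos(y),-117.5*np.sin(y),19]);q=pj(e);print(e,q)
c=s["im"][int(q[1])-6:int(q[1])+6,int(q[0])-8:int(q[0])+6].astype(int).sum(2);print(int(q[0])-8,int(q[1])-6);print(c)
```

```text
[551.19676595  56.1347916   64.16867705] [ 3.14141641e+00 -9.36836006e-04 -3.03619611e+00] 13.91819703745902
[668.04474949  68.49597041  83.16867705] [326.9501331  178.52900099]
318 172
[[340 297 324 350 356 352 349 350 353 352 347 350 362 360]
 [317 284 281 324 353 360 353 349 349 353 350 346 350 359]
 [294 288 285 280 330 357 355 351 348 351 353 349 347 354]
 [292 291 288 284 324 351 357 356 348 348 349 352 347 346]
 [287 292 293 286 282 325 351 358 354 349 349 351 351 347]
 [288 290 291 290 286 284 331 354 389 376 350 350 351 349]
 [288 288 290 290 289 282 365 505 568 492 390 361 351 351]
 [289 289 287 291 326 487 563 715 715 598 488 427 366 351]
 [290 290 321 366 498 724 720 620 519 496 532 519 440 369]
 [304 358 494 562 642 628 530 477 506 526 541 543 518 456]
 [458 551 648 626 534 508 515 491 503 496 523 528 569 537]
 [630 627 527 475 490 509 513 490 506 518 516 534 543 554]]
```

>>> send_rows(
  rows=[
    {"x": 0, "y": 0, "z": 0.02, "ax": 0, "ay": 0, "az": 0, "jaw": -1},
    {"x": 0, "y": 0, "z": 0.03, "ax": 0, "ay": 0, "az": 0, "jaw": -1},
    {"x": 0, "y": 0, "z": 0.04, "ax": 0, "ay": 0, "az": 0, "jaw": -1},
    {"x": 0, "y": 0, "z": 0.045, "ax": 0, "ay": 0, "az": 0, "jaw": -1},
    {"x": 0, "y": 0, "z": 0.05, "ax": 0, "ay": 0, "az": 0, "jaw": -1},
    {"x": 0, "y": 0, "z": 0.055, "ax": 0, "ay": 0, "az": 0, "jaw": -1},
    {"x": 0, "y": 0, "z": 0.06, "ax": 0, "ay": 0, "az": 0, "jaw": -1},
    {"x": 0, "y": 0, "z": 0.065, "ax": 0, "ay": 0, "az": 0, "jaw": -1},
    {"x": 0, "y": 0, "z": 0.07, "ax": 0, "ay": 0, "az": 0, "jaw": -1},
    {"x": 0, "y": 0, "z": 0.07, "ax": 0, "ay": 0, "az": 0, "jaw": -1},
  ],
)

```text
time: 19.25
tool_pos: [551.8, 56.9, 50.6]
tcp_rot: [3.141, -0.0, -3.035]
contact_force: [0.2, 0.3, -1.0]
grip_width: 13.7
finger_force: 30.0
```

>>> send_rows(
  rows=[
    {"x": 0, "y": 0, "z": 0.02, "ax": 0, "ay": 0, "az": 0, "jaw": -1},
    {"x": 0, "y": 0, "z": 0.04, "ax": 0, "ay": 0, "az": 0, "jaw": -1},
    {"x": 0, "y": 0, "z": 0.048, "ax": 0, "ay": 0, "az": 0, "jaw": -1},
    {"x": 0, "y": 0, "z": 0.048, "ax": 0, "ay": 0, "az": 0, "jaw": -1},
    {"x": 0.03, "y": 0, "z": 0.048, "ax": 0, "ay": 0, "az": 0, "jaw": -1},
    {"x": 0.06, "y": 0, "z": 0.048, "ax": 0, "ay": 0, "az": 0, "jaw": -1},
    {"x": 0.09, "y": 0, "z": 0.048, "ax": 0, "ay": 0, "az": 0, "jaw": -1},
    {"x": 0.12, "y": 0, "z": 0.048, "ax": 0, "ay": 0, "az": 0, "jaw": -1},
    {"x": 0.15, "y": 0, "z": 0.048, "ax": 0, "ay": 0, "az": 0, "jaw": -1},
    {"x": 0.18, "y": 0, "z": 0.048, "ax": 0, "ay": 0, "az": 0, "jaw": -1},
  ],
)

```text
time: 20.5
tool_pos: [515.7, 53.0, 41.2]
tcp_rot: [3.142, 0.0, -3.035]
contact_force: [-0.5, -0.9, -0.7]
grip_width: 13.5
finger_force: 30.0
```

>>> send_rows(
  rows=[
    {"x": 0.04, "y": 0, "z": 0, "ax": 0, "ay": 0, "az": 0, "jaw": -1},
    {"x": 0.08, "y": 0, "z": 0, "ax": 0, "ay": 0, "az": 0, "jaw": -1},
    {"x": 0.12, "y": 0, "z": 0, "ax": 0, "ay": 0, "az": 0, "jaw": -1},
    {"x": 0.16, "y": 0, "z": 0, "ax": 0, "ay": 0, "az": 0, "jaw": -1},
    {"x": 0.2, "y": 0, "z": 0, "ax": 0, "ay": 0, "az": 0, "jaw": -1},
    {"x": 0.25, "y": 0, "z": 0, "ax": 0, "ay": 0, "az": 0, "jaw": -1},
    {"x": 0.3, "y": 0, "z": 0, "ax": 0, "ay": 0, "az": 0, "jaw": -1},
    {"x": 0.35, "y": 0, "z": 0, "ax": 0, "ay": 0, "az": 0, "jaw": -1},
    {"x": 0.41, "y": 0, "z": 0, "ax": 0, "ay": 0, "az": 0, "jaw": -1},
    {"x": 0.41, "y": 0, "z": 0, "ax": 0, "ay": 0, "az": 0, "jaw": -1},
  ],
)

```text
time: 21.75
tool_pos: [433.3, 44.3, 41.1]
tcp_rot: [3.141, -0.001, -3.035]
contact_force: [0.3, -0.7, -1.4]
grip_width: 13.8
finger_force: 30.0
```

>>> send_rows(
  rows=[
    {"x": -0.01, "y": 0, "z": -0.1, "ax": 0, "ay": 0, "az": 0, "jaw": -1},
    {"x": -0.01, "y": 0, "z": -0.25, "ax": 0, "ay": 0, "az": 0, "jaw": -1},
    {"x": 0, "y": 0, "z": -0.36, "ax": 0, "ay": 0, "az": 0, "jaw": -1},
    {"x": 0, "y": -0.2, "z": -0.36, "ax": 0, "ay": 0, "az": 0, "jaw": -1},
    {"x": 0.02, "y": -0.4, "z": -0.36, "ax": 0, "ay": 0, "az": 0, "jaw": -1},
    {"x": 0.04, "y": -0.6, "z": -0.36, "ax": 0, "ay": 0, "az": 0, "jaw": -1},
    {"x": 0.05, "y": -0.8, "z": -0.36, "ax": 0, "ay": 0, "az": 0.06, "jaw": -1},
    {"x": 0.052, "y": -1, "z": -0.36, "ax": 0, "ay": 0, "az": 0.06, "jaw": -1},
    {"x": 0.052, "y": -1, "z": -0.36, "ax": 0, "ay": 0, "az": 0.06, "jaw": -1},
    {"x": 0.052, "y": -1, "z": -0.36, "ax": 0, "ay": 0, "az": 0.06, "jaw": -1},
  ],
)

```text
time: 23.0
tool_pos: [445.2, -155.2, 112.9]
tcp_rot: [3.141, -0.001, -3.098]
contact_force: [0.5, -0.2, -0.2]
grip_width: 13.6
finger_force: 30.0
```

Run:
```python
from m import *
o=bot.get_obs();print(o["tool_pos"],o["tcp_rot"],o["grip_width"])
s=cap("side");v=cap("top")
def pj(X):
    p=s["R"]@np.array(X)+s["t"];return p[:2]/p[2]*s["f"]+s["c"]
t=o["tool_pos"];y=o["tcp_rot"][2];e=t+np.array([-117.5*np.cos(y),-117.5*np.sin(y),19]);q=pj(e);print("elbow expect",q)
H=hsv(s);h,sa,w=[H[:,:,i].astype(int) for i in range(3)]
c=s["im"][int(q[1])-6:int(q[1])+6,int(q[0])-10:int(q[0])+6].astype(int);print(int(q[0])-10,int(q[1])-6);print(c[:,:,2])
for n,u in(("side",s),("top",v)):
    H=hsv(u);h,sa,w=[H[:,:,i].astype(int) for i in range(3)]
    for nm,xy in(("R",(537,-73)),("L",(532,55))):
        try:
            c=big((h>18)&(h<32)&(sa>90)&(w>110),near(u,xy,16,14));print(n,nm,*rect(ray(u,c,20)),len(c))
        except ValueError:print(n,nm,None)
```

```text
[ 445.18 -155.23  112.88] [ 3.14 -0.   -3.1 ] 13.64221522197538
elbow expect [338.62 230.17]
328 224
[[180 180 177 173 155 126 145 175 195 202 201 199 192 183 179 179]
 [177 173 153 123 145 157 189 201 199 197 191 181 179 179 179 179]
 [154 124 121 148 188 201 199 197 190 181 178 178 179 179 179 178]
 [126 149 175 196 201 198 191 184 179 178 179 180 180 179 178 177]
 [174 195 201 199 197 190 181 178 179 180 180 180 179 178 178 179]
 [201 199 197 191 181 178 178 179 180 185 200 190 177 178 179 179]
 [198 191 181 178 178 179 179 184 199 212 247 221 177 178 179 177]
 [186 181 179 179 179 184 199 212 243 237 210 179 173 178 177 172]
 [143 168 179 184 199 212 243 238 211 172 164 175 177 173 169 149]
 [151 153 193 212 243 238 210 181 176 170 167 171 171 152 118 102]
 [230 200 238 238 210 182 177 180 175 170 166 149 118 104 102 108]
 [253 237 207 166 168 180 180 179 168 167 155 121 104 117 117 129]]
side R [484.02 -91.19] [10.83  2.95] 59.40280532836914 6
side L None
top R [538.09 -74.57] [15.53 22.05] 88.42534637451172 21
top L [533.11  59.12] [18.67 22.76] 70.19916534423828 21
```

>>> send_rows(
  rows=[
    {"x": -0.013, "y": -0.2, "z": 0, "ax": 0, "ay": 0, "az": 0, "jaw": -1},
    {"x": -0.013, "y": -0.29, "z": 0, "ax": 0, "ay": 0, "az": 0, "jaw": -1},
    {"x": -0.013, "y": -0.29, "z": 0, "ax": 0, "ay": 0, "az": 0, "jaw": -1},
    {"x": -0.013, "y": -0.29, "z": 0.1, "ax": 0, "ay": 0, "az": 0, "jaw": -1},
    {"x": -0.013, "y": -0.29, "z": 0.2, "ax": 0, "ay": 0, "az": 0, "jaw": -1},
    {"x": -0.013, "y": -0.29, "z": 0.27, "ax": 0, "ay": 0, "az": 0, "jaw": -1},
    {"x": -0.013, "y": -0.29, "z": 0.31, "ax": 0, "ay": 0, "az": 0, "jaw": -1},
    {"x": -0.013, "y": -0.29, "z": 0.33, "ax": 0, "ay": 0, "az": 0, "jaw": -1},
    {"x": -0.013, "y": -0.29, "z": 0.342, "ax": 0, "ay": 0, "az": 0, "jaw": -1},
    {"x": -0.013, "y": -0.29, "z": 0.342, "ax": 0, "ay": 0, "az": 0, "jaw": -1},
  ],
)

```text
time: 24.35
tool_pos: [450.7, -213.6, 44.9]
tcp_rot: [-3.141, 0.0, -3.098]
contact_force: [-0.0, 0.4, -0.9]
grip_width: 13.7
finger_force: 30.0
```

>>> send_rows(
  rows=[
    {"x": 0, "y": 0, "z": 0.006, "ax": 0, "ay": 0, "az": 0, "jaw": -1},
    {"x": 0, "y": 0, "z": 0.006, "ax": 0, "ay": 0, "az": 0, "jaw": -0.4},
    {"x": 0, "y": 0, "z": 0.006, "ax": 0, "ay": 0, "az": 0, "jaw": -0.2},
    {"x": 0, "y": 0, "z": 0.006, "ax": 0, "ay": 0, "az": 0, "jaw": 0},
    {"x": 0, "y": 0, "z": -0.15, "ax": 0, "ay": 0, "az": 0, "jaw": 0},
    {"x": 0, "y": 0, "z": -0.35, "ax": 0, "ay": 0, "az": 0, "jaw": 0},
    {"x": 0.1, "y": 0.2, "z": -0.5, "ax": 0, "ay": 0, "az": 0, "jaw": 0},
    {"x": 0.3, "y": 0.4, "z": -0.6, "ax": 0, "ay": 0, "az": -0.06, "jaw": 0},
    {"x": 0.4, "y": 0.6, "z": -0.6, "ax": 0, "ay": 0, "az": -0.06, "jaw": 0},
    {"x": 0.4, "y": 0.7, "z": -0.6, "ax": 0, "ay": 0, "az": -0.06, "jaw": 0},
  ],
)

```text
time: 25.6
tool_pos: [362.9, -75.5, 165.1]
tcp_rot: [3.142, 0.0, -3.035]
contact_force: [0.8, -0.9, 0.2]
grip_width: 45.9
finger_force: 0.0
```

```bash
cat > blk.py <<'E'
from m import *
o=bot.get_obs();print(o["tool_pos"],o["tcp_rot"],o["grip_width"])
for n in("side","top"):
    u=cap(n,"now_"+n+str(int(o["time"]*100)));H=hsv(u);h,sa,w=[H[:,:,i].astype(int) for i in range(3)]
    for nm,xy in(("R",(537,-73)),("L",(533,57))):
        try:
            c=big((h>15)&(h<35)&(sa>80)&(w>90),near(u,xy,16,14));print(n,nm,*rect(ray(u,c,18)),len(c))
        except ValueError:print(n,nm,None)
    def seg(nm,m,xy,zz,r):
        try:
            c=big(m,near(u,xy,zz,r));P=ray(u,c,zz);print(n,nm,*rect(P))
        except ValueError:print(nm,"none")
    z=W(u)[:,:,2]
    seg("handle",(z>55)&(h>8)&(h<25)&(sa>130),(450,-212),70,35)
    seg("timer",(z>50)&(z<70)&~((h>85)&(sa>200)),(494,-350),58,24)
    c=big((h>3)&(h<20)&(sa>60)&(w>150)&(z<30),near(u,(421,171),13,38));P=ray(u,c,13)[:,:2].astype(np.float32);print(n,"lid",cv2.minEnclosingCircle(P))
E
python3 blk.py; ls pics
```

```text
[362.91 -75.52 165.12] [ 3.14  0.   -3.03] 45.86332189892038
side R [537.27 -74.74] [28.54 21.73] 2.6711931228637695 22
side L [531.58  57.65] [24.61 21.96] 61.578514099121094 22
side handle [ 448.6  -215.23] [111.19  39.84] 1.32926607131958
side timer [ 491.07 -349.87] [52.06 55.54] 81.27362060546875
side lid ((395.78387451171875, 202.01116943359375), 190.88088989257812)
top R [538.43 -73.16] [18.69 22.03] 88.7744140625 22
top L [533.36  59.17] [18.73 22.8 ] 70.73954772949219 22
top handle [ 456.79 -214.05] [96.48 17.27] 2.8417553901672363
top timer [ 494.45 -346.84] [50.86 53.98] 81.57689666748047
top lid ((432.5502014160156, 198.9429931640625), 101.11943054199219)
c1.png
c2.png
now_side2560.png
now_top2560.png
side0.npz
side0.png
t1.png
t2.png
t3.png
top0.npz
top0.png
```

Run:
```python
import cv2,numpy as np
a=cv2.imread("pics/now_top2560.png")[160:230,210:370];b=cv2.imread("pics/now_side2560.png")[180:300,250:370]
cv2.imwrite("pics/t4.png",np.vstack([cv2.resize(a,(640,280),interpolation=cv2.INTER_CUBIC),np.hstack([cv2.resize(b,(320,320),interpolation=cv2.INTER_CUBIC),cv2.resize(cv2.imread("pics/now_top2560.png")[180:220,250:290],(320,320),interpolation=cv2.INTER_CUBIC)])]))
```

```text
(no output)
```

View pics/t4.png

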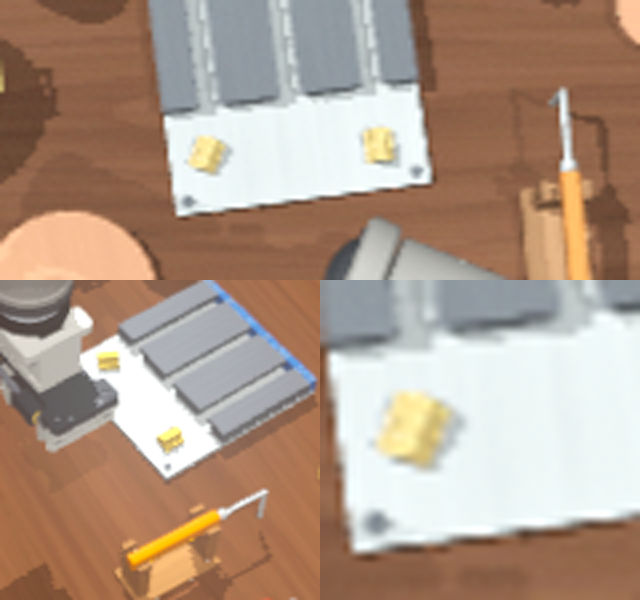

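>>> send_rows(
  rows=[
    {"x": -0.25, "y": -0.03, "z": 0, "ax": 0, "ay": 0, "az": 0.085, "jaw": 0},
    {"x": -0.5, "y": -0.05, "z": 0, "ax": 0, "ay": 0, "az": 0.085, "jaw": 0},
    {"x": -0.75, "y": -0.08, "z": 0.1, "ax": 0, "ay": 0, "az": 0.085, "jaw": 0},
    {"x": -0.87, "y": -0.085, "z": 0.3, "ax": 0, "ay": 0, "az": 0.085, "jaw": 0},
    {"x": -0.87, "y": -0.085, "z": 0.5, "ax": 0, "ay": 0, "az": 0.085, "jaw": 0},
    {"x": -0.87, "y": -0.085, "z": 0.65, "ax": 0, "ay": 0, "az": 0.085, "jaw": 0},
    {"x": -0.87, "y": -0.085, "z": 0.73, "ax": 0, "ay": 0, "az": 0.085, "jaw": 0},
    {"x": -0.87, "y": -0.085, "z": 0.76, "ax": 0, "ay": 0, "az": 0.085, "jaw": 0},
    {"x": -0.87, "y": -0.085, "z": 0.775, "ax": 0, "ay": 0, "az": 0.085, "jaw": 0},
    {"x": -0.87, "y": -0.085, "z": 0.775, "ax": 0, "ay": 0, "az": 0.085, "jaw": 0},
  ],
)

```text
time: 26.95
tool_pos: [539.9, -75.7, 10.5]
tcp_rot: [-3.141, 0.002, -3.124]
contact_force: [1.0, 0.7, -0.0]
grip_width: 46.1
finger_force: 0.0
```

>>> send_rows(
  rows=[
    {"x": 0, "y": 0, "z": 0, "ax": 0, "ay": 0, "az": 0, "jaw": -0.3},
    {"x": 0, "y": 0, "z": 0, "ax": 0, "ay": 0, "az": 0, "jaw": -0.5},
    {"x": 0, "y": 0, "z": 0, "ax": 0, "ay": 0, "az": 0, "jaw": -1},
    {"x": 0, "y": 0, "z": 0, "ax": 0, "ay": 0, "az": 0, "jaw": -1},
    {"x": 0, "y": 0, "z": 0, "ax": 0, "ay": 0, "az": 0, "jaw": -1},
    {"x": 0, "y": 0, "z": 0, "ax": 0, "ay": 0, "az": 0, "jaw": -1},
    {"x": 0, "y": 0, "z": -0.1, "ax": 0, "ay": 0, "az": 0, "jaw": -1},
    {"x": 0, "y": 0, "z": -0.3, "ax": 0, "ay": 0, "az": 0, "jaw": -1},
    {"x": 0, "y": 0, "z": -0.5, "ax": 0, "ay": 0, "az": 0, "jaw": -1},
    {"x": 0, "y": 0, "z": -0.6, "ax": 0, "ay": 0, "az": 0, "jaw": -1},
  ],
)

```text
time: 28.2
tool_pos: [540.0, -75.8, 131.6]
tcp_rot: [-3.141, 0.002, -3.124]
contact_force: [-0.2, 0.3, -0.7]
grip_width: 21.5
finger_force: 30.0
```

>>> send_rows(
  rows=[
    {"x": 0, "y": 0.2, "z": 0, "ax": 0, "ay": 0, "az": 0, "jaw": -1},
    {"x": 0, "y": 0.4, "z": 0, "ax": 0, "ay": 0, "az": 0, "jaw": -1},
    {"x": -0.04, "y": 0.6, "z": 0, "ax": 0, "ay": 0, "az": 0, "jaw": -1},
    {"x": -0.08, "y": 0.8, "z": 0, "ax": 0, "ay": 0, "az": 0, "jaw": -1},
    {"x": -0.08, "y": 0.93, "z": 0, "ax": 0, "ay": 0, "az": 0, "jaw": -1},
    {"x": -0.08, "y": 0.93, "z": 0, "ax": 0, "ay": 0, "az": 0, "jaw": -1},
    {"x": -0.08, "y": 0.93, "z": 0, "ax": 0, "ay": 0, "az": 0, "jaw": -1},
    {"x": -0.08, "y": 0.93, "z": 0, "ax": 0, "ay": 0, "az": 0, "jaw": -1},
    {"x": -0.08, "y": 0.93, "z": 0, "ax": 0, "ay": 0, "az": 0, "jaw": -1},
    {"x": -0.08, "y": 0.93, "z": 0, "ax": 0, "ay": 0, "az": 0, "jaw": -1},
  ],
)

```text
time: 29.45
tool_pos: [552.2, 110.2, 129.8]
tcp_rot: [3.142, 0.0, -3.125]
contact_force: [-0.4, 1.3, -0.9]
grip_width: 21.3
finger_force: 30.0
```

>>> send_rows(
  rows=[
    {"x": -0.078, "y": 0.25, "z": 0, "ax": 0, "ay": 0, "az": 0, "jaw": -1},
    {"x": -0.078, "y": 0.5, "z": 0, "ax": 0, "ay": 0, "az": 0, "jaw": -1},
    {"x": -0.078, "y": 0.75, "z": 0, "ax": 0, "ay": 0, "az": 0, "jaw": -1},
    {"x": -0.078, "y": 0.93, "z": 0, "ax": 0, "ay": 0, "az": 0, "jaw": -1},
    {"x": -0.078, "y": 0.93, "z": 0, "ax": 0, "ay": 0, "az": 0, "jaw": -1},
    {"x": -0.078, "y": 0.93, "z": 0.15, "ax": 0, "ay": 0, "az": 0, "jaw": -1},
    {"x": -0.078, "y": 0.93, "z": 0.3, "ax": 0, "ay": 0, "az": 0, "jaw": -1},
    {"x": -0.078, "y": 0.93, "z": 0.45, "ax": 0, "ay": 0, "az": 0, "jaw": -1},
    {"x": -0.078, "y": 0.93, "z": 0.55, "ax": 0, "ay": 0, "az": 0, "jaw": -1},
    {"x": -0.078, "y": 0.93, "z": 0.57, "ax": 0, "ay": 0, "az": 0, "jaw": -1},
  ],
)

```text
time: 30.7
tool_pos: [563.8, 295.4, 14.3]
tcp_rot: [-3.14, -0.003, -3.125]
contact_force: [0.6, 0.3, -0.0]
grip_width: 21.6
finger_force: 30.0
```

>>> send_rows(
  rows=[
    {"x": 0, "y": 0, "z": 0.012, "ax": 0, "ay": 0, "az": 0, "jaw": -1},
    {"x": 0, "y": 0, "z": 0.018, "ax": 0, "ay": 0, "az": 0, "jaw": -1},
    {"x": 0, "y": 0, "z": 0.018, "ax": 0, "ay": 0, "az": 0, "jaw": -0.4},
    {"x": 0, "y": 0, "z": 0.018, "ax": 0, "ay": 0, "az": 0, "jaw": -0.2},
    {"x": 0, "y": 0, "z": 0.018, "ax": 0, "ay": 0, "az": 0, "jaw": -0.2},
    {"x": 0, "y": 0, "z": -0.15, "ax": 0, "ay": 0, "az": 0, "jaw": -0.2},
    {"x": 0, "y": 0, "z": -0.4, "ax": 0, "ay": 0, "az": 0, "jaw": -0.2},
    {"x": 0, "y": 0, "z": -0.58, "ax": 0, "ay": 0, "az": 0, "jaw": -0.2},
    {"x": 0, "y": -0.2, "z": -0.58, "ax": 0, "ay": 0, "az": 0, "jaw": 0},
    {"x": 0, "y": -0.4, "z": -0.58, "ax": 0, "ay": 0, "az": 0, "jaw": 0},
  ],
)

```text
time: 31.95
tool_pos: [565.9, 216.6, 132.5]
tcp_rot: [3.141, 0.002, -3.123]
contact_force: [0.6, 0.5, -1.2]
grip_width: 45.1
finger_force: 0.0
```

>>> send_rows(
  rows=[
    {"x": 0.05, "y": -0.25, "z": 0, "ax": 0, "ay": 0, "az": 0.15, "jaw": 0},
    {"x": 0.1, "y": -0.5, "z": 0, "ax": 0, "ay": 0, "az": 0.3, "jaw": 0},
    {"x": 0.18, "y": -0.75, "z": 0, "ax": 0, "ay": 0, "az": 0.4, "jaw": 0},
    {"x": 0.18, "y": -0.788, "z": 0.1, "ax": 0, "ay": 0, "az": 0.4, "jaw": 0},
    {"x": 0.18, "y": -0.788, "z": 0.3, "ax": 0, "ay": 0, "az": 0.4, "jaw": 0},
    {"x": 0.18, "y": -0.788, "z": 0.45, "ax": 0, "ay": 0, "az": 0.4, "jaw": 0},
    {"x": 0.18, "y": -0.788, "z": 0.55, "ax": 0, "ay": 0, "az": 0.4, "jaw": 0},
    {"x": 0.18, "y": -0.788, "z": 0.595, "ax": 0, "ay": 0, "az": 0.4, "jaw": 0},
    {"x": 0.18, "y": -0.788, "z": 0.61, "ax": 0, "ay": 0, "az": 0.4, "jaw": 0},
    {"x": 0.18, "y": -0.788, "z": 0.61, "ax": 0, "ay": 0, "az": 0.4, "jaw": 0},
  ],
)

```text
time: 33.2
tool_pos: [533.0, 58.8, 10.3]
tcp_rot: [3.141, 0.001, 2.74]
contact_force: [0.4, 1.1, -0.5]
grip_width: 45.8
finger_force: 0.0
```

>>> send_rows(
  rows=[
    {"x": 0, "y": 0, "z": 0, "ax": 0, "ay": 0, "az": 0, "jaw": -0.3},
    {"x": 0, "y": 0, "z": 0, "ax": 0, "ay": 0, "az": 0, "jaw": -0.5},
    {"x": 0, "y": 0, "z": 0, "ax": 0, "ay": 0, "az": 0, "jaw": -1},
    {"x": 0, "y": 0, "z": 0, "ax": 0, "ay": 0, "az": 0, "jaw": -1},
    {"x": 0, "y": 0, "z": 0, "ax": 0, "ay": 0, "az": 0, "jaw": -1},
    {"x": 0, "y": 0, "z": 0, "ax": 0, "ay": 0, "az": 0, "jaw": -1},
    {"x": 0, "y": 0, "z": -0.1, "ax": 0, "ay": 0, "az": 0, "jaw": -1},
    {"x": 0, "y": 0, "z": -0.3, "ax": 0, "ay": 0, "az": 0, "jaw": -1},
    {"x": 0, "y": 0, "z": -0.5, "ax": 0, "ay": 0, "az": 0, "jaw": -1},
    {"x": 0, "y": 0, "z": -0.6, "ax": 0, "ay": 0, "az": 0, "jaw": -1},
  ],
)

```text
time: 34.45
tool_pos: [533.2, 58.7, 131.5]
tcp_rot: [3.141, 0.002, 2.74]
contact_force: [0.4, -0.3, -0.7]
grip_width: 21.2
finger_force: 30.0
```

>>> send_rows(
  rows=[
    {"x": 0.02, "y": 0.2, "z": 0, "ax": 0, "ay": 0, "az": -0.15, "jaw": -1},
    {"x": 0.04, "y": 0.4, "z": 0, "ax": 0, "ay": 0, "az": -0.3, "jaw": -1},
    {"x": 0.05, "y": 0.625, "z": 0, "ax": 0, "ay": 0, "az": -0.38, "jaw": -1},
    {"x": 0.05, "y": 0.625, "z": 0, "ax": 0, "ay": 0, "az": -0.38, "jaw": -1},
    {"x": 0.05, "y": 0.625, "z": 0, "ax": 0, "ay": 0, "az": -0.38, "jaw": -1},
    {"x": 0.05, "y": 0.625, "z": 0, "ax": 0, "ay": 0, "az": -0.38, "jaw": -1},
    {"x": 0.05, "y": 0.625, "z": 0, "ax": 0, "ay": 0, "az": -0.38, "jaw": -1},
    {"x": 0.05, "y": 0.625, "z": 0, "ax": 0, "ay": 0, "az": -0.38, "jaw": -1},
    {"x": 0.05, "y": 0.625, "z": 0, "ax": 0, "ay": 0, "az": -0.38, "jaw": -1},
    {"x": 0.05, "y": 0.625, "z": 0, "ax": 0, "ay": 0, "az": -0.38, "jaw": -1},
  ],
)

```text
time: 35.7
tool_pos: [572.2, 177.7, 129.8]
tcp_rot: [3.142, 0.0, 3.138]
contact_force: [0.7, 0.1, -0.0]
grip_width: 21.2
finger_force: 30.0
```

>>> send_rows(
  rows=[
    {"x": -0.1, "y": 0.25, "z": 0, "ax": 0, "ay": 0, "az": 0, "jaw": -1},
    {"x": -0.1975, "y": 0.5, "z": 0, "ax": 0, "ay": 0, "az": 0, "jaw": -1},
    {"x": -0.1975, "y": 0.595, "z": 0, "ax": 0, "ay": 0, "az": 0, "jaw": -1},
    {"x": -0.1975, "y": 0.595, "z": 0.05, "ax": 0, "ay": 0, "az": 0, "jaw": -1},
    {"x": -0.1975, "y": 0.595, "z": 0.2, "ax": 0, "ay": 0, "az": 0, "jaw": -1},
    {"x": -0.1975, "y": 0.595, "z": 0.35, "ax": 0, "ay": 0, "az": 0, "jaw": -1},
    {"x": -0.1975, "y": 0.595, "z": 0.48, "ax": 0, "ay": 0, "az": 0, "jaw": -1},
    {"x": -0.1975, "y": 0.595, "z": 0.56, "ax": 0, "ay": 0, "az": 0, "jaw": -1},
    {"x": -0.1975, "y": 0.595, "z": 0.6, "ax": 0, "ay": 0, "az": 0, "jaw": -1},
    {"x": -0.1975, "y": 0.595, "z": 0.605, "ax": 0, "ay": 0, "az": 0, "jaw": -1},
  ],
)

```text
time: 36.95
tool_pos: [612.2, 296.2, 8.8]
tcp_rot: [-3.142, 0.0, 3.138]
contact_force: [0.3, 0.4, -0.2]
grip_width: 21.4
finger_force: 30.0
```

>>> send_rows(
  rows=[
    {"x": 0, "y": 0, "z": 0, "ax": 0, "ay": 0, "az": 0, "jaw": -1},
    {"x": 0, "y": 0, "z": 0, "ax": 0, "ay": 0, "az": 0, "jaw": -0.4},
    {"x": 0, "y": 0, "z": 0, "ax": 0, "ay": 0, "az": 0, "jaw": -0.2},
    {"x": 0, "y": 0, "z": 0, "ax": 0, "ay": 0, "az": 0, "jaw": -0.2},
    {"x": 0, "y": 0, "z": -0.15, "ax": 0, "ay": 0, "az": 0, "jaw": -0.2},
    {"x": 0, "y": 0, "z": -0.4, "ax": 0, "ay": 0, "az": 0, "jaw": -0.2},
    {"x": 0, "y": 0, "z": -0.6, "ax": 0, "ay": 0, "az": 0, "jaw": -0.2},
    {"x": 0.3, "y": -0.3, "z": -0.8, "ax": 0, "ay": 0, "az": 0, "jaw": 0.2},
    {"x": 0.6, "y": -0.6, "z": -0.8, "ax": 0, "ay": 0, "az": 0, "jaw": 0.2},
    {"x": 0.9, "y": -0.9, "z": -0.8, "ax": 0, "ay": 0, "az": 0, "jaw": 0.2},
  ],
)

```text
time: 38.2
tool_pos: [482.6, 168.0, 166.3]
tcp_rot: [3.141, 0.002, 3.139]
contact_force: [0.7, -0.5, -0.3]
grip_width: 54.6
finger_force: 0.0
```

```bash
cat > look.py <<'E'
from m import *
o=bot.get_obs();print(o["time"],o["tool_pos"],o["tcp_rot"],o["grip_width"])
k=str(int(o["time"]*100))
for n in("side","top"): cap(n,"now_"+n+k)
a=cv2.imread(f"pics/now_top{k}.png");b=cv2.imread(f"pics/now_side{k}.png")
cv2.imwrite("pics/view"+k+".png",np.hstack([cv2.resize(a[130:250,130:330],(400,240)),cv2.resize(b[100:300,200:400],(400,400))[:240]]))
cv2.imwrite("pics/view"+k+".png",np.vstack([cv2.resize(a[120:260,140:330],(760,560),interpolation=cv2.INTER_CUBIC)]));print(k)
E
python3 look.py
```

```text
38.2 [482.57 167.97 166.27] [3.14 0.   3.14] 54.62271427819616
3820
```

View pics/view3820.png

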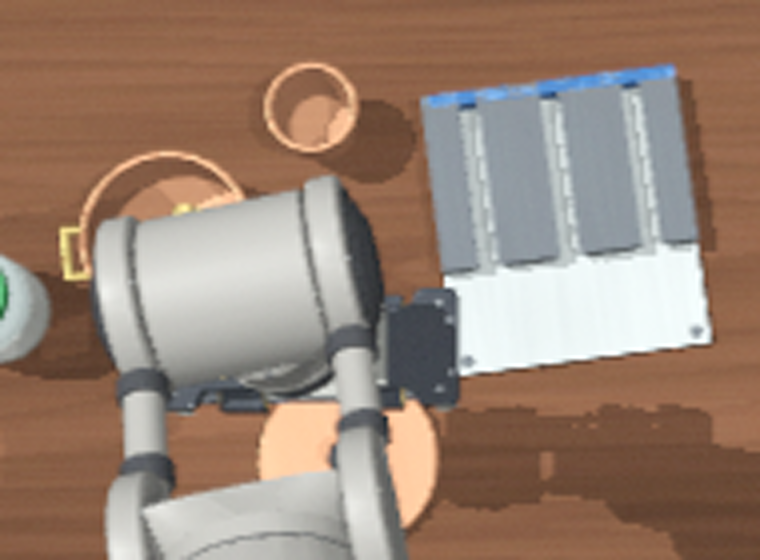

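Both slots are empty and a block is visible in the pot; the arm hides the rest, so I back off and measure the pot and lid.

>>> send_rows(
  rows=[
    {"x": 0.1, "y": -0.3, "z": -0.1, "ax": 0, "ay": 0, "az": 0, "jaw": 0.2},
    {"x": 0.2, "y": -0.6, "z": -0.1, "ax": 0, "ay": 0, "az": 0, "jaw": 0.2},
    {"x": 0.3, "y": -0.9, "z": -0.1, "ax": 0, "ay": 0, "az": 0, "jaw": 0.2},
    {"x": 0.35, "y": -1, "z": -0.1, "ax": 0, "ay": 0, "az": 0, "jaw": 0.2},
    {"x": 0.35, "y": -1, "z": -0.1, "ax": 0, "ay": 0, "az": 0, "jaw": 0.2},
    {"x": 0.35, "y": -1, "z": -0.1, "ax": 0, "ay": 0, "az": 0, "jaw": 0.2},
    {"x": 0.35, "y": -1, "z": -0.1, "ax": 0, "ay": 0, "az": 0, "jaw": 0.2},
    {"x": 0.35, "y": -1, "z": -0.1, "ax": 0, "ay": 0, "az": 0, "jaw": 0.2},
    {"x": 0.35, "y": -1, "z": -0.1, "ax": 0, "ay": 0, "az": 0, "jaw": 0.2},
    {"x": 0.35, "y": -1, "z": -0.1, "ax": 0, "ay": 0, "az": 0, "jaw": 0.2},
  ],
)

```text
time: 39.55
tool_pos: [413.1, -30.5, 185.4]
tcp_rot: [3.141, -0.0, 3.139]
contact_force: [-0.3, 0.3, -0.0]
grip_width: 55.1
finger_force: 0.0
```

```bash
cat > pl.py <<'E'
from m import *
o=bot.get_obs();print(o["time"],o["tool_pos"],o["tcp_rot"]);k=str(int(o["time"]*100))
def fit(u,m,xy,zz,r):
    try: c=big(m,near(u,xy,zz,r))
    except ValueError: return None
    P=ray(u,c,zz)[:,:2].astype(np.float32);E=cv2.fitEllipse(P);return "ell",E[0],E[1],"mec",cv2.minEnclosingCircle(P)
ims=[]
for n in("top","side"):
    u=cap(n,"pl_"+n+k);H=hsv(u);h,s,w=[H[:,:,i].astype(int) for i in range(3)];z=W(u)[:,:,2]
    cop=(h<20)&(s>50)&(w>120)
    print(n,"pot z70",fit(u,(z>58)&(z<85)&cop,(588,297),70,34))
    print(n,"lid z13",fit(u,(z>5)&(z<45)&(w>140),(421,171),13,34))
    print(n,"knob z42",fit(u,(z>25)&(z<50)&(w<110),(421,171),42,24))
    p=u["R"]@np.array([505,235,30])+u["t"];q=(p[:2]/p[2]*u["f"]+u["c"]).astype(int);ims.append(cv2.resize(u["im"][max(q[1]-60,0):q[1]+60,q[0]-60:q[0]+60,::-1],(400,400),interpolation=cv2.INTER_CUBIC))
cv2.imwrite("pics/view"+k+".png",np.hstack(ims));print(k)
E
python3 pl.py
```

```text
39.55 [413.05 -30.48 185.41] [ 3.14 -0.    3.14]
top pot z70 ('ell', (588.5628662109375, 297.3077392578125), (126.73421478271484, 129.38629150390625), 'mec', ((588.0362548828125, 297.4674377441406), 66.0387954711914))
top lid z13 ('ell', (422.50543212890625, 169.79295349121094), (134.33193969726562, 134.900634765625), 'mec', ((422.47918701171875, 170.14959716796875), 68.95073699951172))
top knob z42 ('ell', (422.08978271484375, 167.0961456298828), (19.546276092529297, 22.493986129760742), 'mec', ((422.06622314453125, 165.71536254882812), 12.2095365524292))
side pot z70 ('ell', (533.230712890625, 321.61151123046875), (8.998029708862305, 61.35146713256836), 'mec', ((535.1865844726562, 320.2929382324219), 34.23413848876953))
side lid z13 ('ell', (416.5023193359375, 170.7085723876953), (124.98008728027344, 139.03024291992188), 'mec', ((420.2859802246094, 169.7210693359375), 70.48821258544922))
side knob z42 ('ell', (415.66302490234375, 156.61679077148438), (17.991352081298828, 19.981365203857422), 'mec', ((415.2931213378906, 156.63970947265625), 11.030096054077148))
3954
```

View pics/view3954.png

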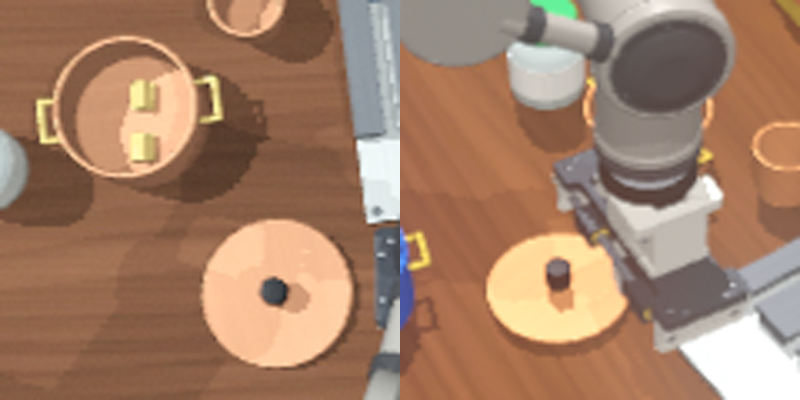

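>>> send_rows(
  rows=[
    {"x": -0.04, "y": 0.3, "z": 0, "ax": 0, "ay": 0, "az": 0, "jaw": 0.2},
    {"x": -0.04, "y": 0.6, "z": 0, "ax": 0, "ay": 0, "az": 0, "jaw": 0.2},
    {"x": -0.04, "y": 0.9, "z": 0, "ax": 0, "ay": 0, "az": 0, "jaw": 0.2},
    {"x": -0.04, "y": 1, "z": 0.1, "ax": 0, "ay": 0, "az": 0, "jaw": 0.2},
    {"x": -0.04, "y": 1, "z": 0.3, "ax": 0, "ay": 0, "az": 0, "jaw": 0.2},
    {"x": -0.04, "y": 1, "z": 0.5, "ax": 0, "ay": 0, "az": 0, "jaw": 0.2},
    {"x": -0.04, "y": 1, "z": 0.65, "ax": 0, "ay": 0, "az": 0, "jaw": 0.2},
    {"x": -0.04, "y": 1, "z": 0.75, "ax": 0, "ay": 0, "az": 0, "jaw": 0.2},
    {"x": -0.04, "y": 1, "z": 0.82, "ax": 0, "ay": 0, "az": 0, "jaw": 0.2},
    {"x": -0.04, "y": 1, "z": 0.822, "ax": 0, "ay": 0, "az": 0, "jaw": 0.2},
  ],
)

```text
time: 40.9
tool_pos: [421.3, 169.1, 20.5]
tcp_rot: [-3.141, -0.001, 3.138]
contact_force: [0.2, 1.0, -0.3]
grip_width: 54.9
finger_force: 0.0
```

>>> send_rows(
  rows=[
    {"x": 0, "y": 0, "z": 0, "ax": 0, "ay": 0, "az": 0, "jaw": -0.2},
    {"x": 0, "y": 0, "z": 0, "ax": 0, "ay": 0, "az": 0, "jaw": -0.5},
    {"x": 0, "y": 0, "z": 0, "ax": 0, "ay": 0, "az": 0, "jaw": -1},
    {"x": 0, "y": 0, "z": 0, "ax": 0, "ay": 0, "az": 0, "jaw": -1},
    {"x": 0, "y": 0, "z": 0, "ax": 0, "ay": 0, "az": 0, "jaw": -1},
    {"x": 0, "y": 0, "z": 0, "ax": 0, "ay": 0, "az": 0, "jaw": -1},
    {"x": 0, "y": 0, "z": -0.1, "ax": 0, "ay": 0, "az": 0, "jaw": -1},
    {"x": 0, "y": 0, "z": -0.3, "ax": 0, "ay": 0, "az": 0, "jaw": -1},
    {"x": 0, "y": 0, "z": -0.5, "ax": 0, "ay": 0, "az": 0, "jaw": -1},
    {"x": 0, "y": 0, "z": -0.53, "ax": 0, "ay": 0, "az": 0, "jaw": -1},
  ],
)

```text
time: 42.15
tool_pos: [422.9, 169.5, 129.0]
tcp_rot: [3.141, 0.004, 3.138]
contact_force: [-0.3, -0.0, -2.8]
grip_width: 25.4
finger_force: 30.0
```

>>> send_rows(
  rows=[
    {"x": -0.1, "y": 0.08, "z": 0, "ax": 0, "ay": 0, "az": 0, "jaw": -1},
    {"x": -0.25, "y": 0.2, "z": 0, "ax": 0, "ay": 0, "az": 0, "jaw": -1},
    {"x": -0.4, "y": 0.31, "z": 0, "ax": 0, "ay": 0, "az": 0, "jaw": -1},
    {"x": -0.55, "y": 0.43, "z": 0, "ax": 0, "ay": 0, "az": 0, "jaw": -1},
    {"x": -0.7, "y": 0.54, "z": 0, "ax": 0, "ay": 0, "az": 0, "jaw": -1},
    {"x": -0.8, "y": 0.61, "z": 0, "ax": 0, "ay": 0, "az": 0, "jaw": -1},
    {"x": -0.832, "y": 0.638, "z": 0, "ax": 0, "ay": 0, "az": 0, "jaw": -1},
    {"x": -0.832, "y": 0.638, "z": 0, "ax": 0, "ay": 0, "az": 0, "jaw": -1},
    {"x": -0.832, "y": 0.638, "z": 0.1, "ax": 0, "ay": 0, "az": 0, "jaw": -1},
    {"x": -0.832, "y": 0.638, "z": 0.15, "ax": 0, "ay": 0, "az": 0, "jaw": -1},
  ],
)

```text
time: 43.4
tool_pos: [587.2, 295.5, 95.9]
tcp_rot: [-3.141, -0.002, 3.138]
contact_force: [-0.1, 0.2, -2.0]
grip_width: 25.2
finger_force: 30.0
```

>>> send_rows(
  rows=[
    {"x": -0.003, "y": 0.005, "z": 0.01, "ax": 0, "ay": 0, "az": 0, "jaw": -1},
    {"x": -0.003, "y": 0.005, "z": 0.02, "ax": 0, "ay": 0, "az": 0, "jaw": -1},
    {"x": -0.003, "y": 0.005, "z": 0.03, "ax": 0, "ay": 0, "az": 0, "jaw": -1},
    {"x": -0.003, "y": 0.005, "z": 0.04, "ax": 0, "ay": 0, "az": 0, "jaw": -1},
    {"x": -0.003, "y": 0.005, "z": 0.05, "ax": 0, "ay": 0, "az": 0, "jaw": -1},
    {"x": -0.003, "y": 0.005, "z": 0.06, "ax": 0, "ay": 0, "az": 0, "jaw": -1},
    {"x": -0.003, "y": 0.005, "z": 0.065, "ax": 0, "ay": 0, "az": 0, "jaw": -1},
    {"x": -0.003, "y": 0.005, "z": 0.065, "ax": 0, "ay": 0, "az": 0, "jaw": -1},
    {"x": -0.003, "y": 0.005, "z": 0.065, "ax": 0, "ay": 0, "az": 0, "jaw": -1},
    {"x": -0.003, "y": 0.005, "z": 0.065, "ax": 0, "ay": 0, "az": 0, "jaw": -1},
  ],
)

```text
time: 44.65
tool_pos: [589.1, 297.3, 84.2]
tcp_rot: [3.141, 0.0, 3.138]
contact_force: [0.5, 0.9, -1.7]
grip_width: 24.9
finger_force: 30.0
```

>>> send_rows(
  rows=[
    {"x": 0, "y": 0, "z": 0.004, "ax": 0, "ay": 0, "az": 0, "jaw": -1},
    {"x": 0, "y": 0, "z": 0.008, "ax": 0, "ay": 0, "az": 0, "jaw": -1},
    {"x": 0, "y": 0, "z": 0.008, "ax": 0, "ay": 0, "az": 0, "jaw": -1},
    {"x": 0, "y": 0, "z": 0.008, "ax": 0, "ay": 0, "az": 0, "jaw": -0.4},
    {"x": 0, "y": 0, "z": 0.008, "ax": 0, "ay": 0, "az": 0, "jaw": -0.2},
    {"x": 0, "y": 0, "z": 0.008, "ax": 0, "ay": 0, "az": 0, "jaw": 0},
    {"x": 0, "y": 0, "z": -0.15, "ax": 0, "ay": 0, "az": 0, "jaw": 0.2},
    {"x": 0, "y": 0, "z": -0.4, "ax": 0, "ay": 0, "az": 0, "jaw": 0.4},
    {"x": 0.2, "y": -0.3, "z": -0.5, "ax": 0, "ay": 0, "az": 0, "jaw": 0.6},
    {"x": 0.4, "y": -0.6, "z": -0.5, "ax": 0, "ay": 0, "az": 0, "jaw": 0.6},
  ],
)

```text
time: 45.9
tool_pos: [520.8, 194.8, 184.6]
tcp_rot: [3.141, 0.004, 3.139]
contact_force: [-0.6, -1.1, 0.0]
grip_width: 72.8
finger_force: 0.0
```

>>> send_rows(
  rows=[
    {"x": 0.1, "y": -0.3, "z": 0, "ax": 0, "ay": 0, "az": 0.15, "jaw": 0.6},
    {"x": 0.2, "y": -0.6, "z": 0, "ax": 0, "ay": 0, "az": 0.3, "jaw": 0.6},
    {"x": 0.3, "y": -0.9, "z": 0, "ax": 0, "ay": 0, "az": 0.45, "jaw": 0.6},
    {"x": 0.4, "y": -1, "z": 0, "ax": 0, "ay": 0, "az": 0.6, "jaw": 0.6},
    {"x": 0.5, "y": -1, "z": 0, "ax": 0, "ay": 0, "az": 0.75, "jaw": 0.6},
    {"x": 0.5, "y": -1, "z": 0, "ax": 0, "ay": 0, "az": 0.9, "jaw": 0.6},
    {"x": 0.5, "y": -1, "z": 0, "ax": 0, "ay": 0, "az": 1, "jaw": 0.6},
    {"x": 0.5, "y": -1, "z": 0, "ax": 0, "ay": 0, "az": 1, "jaw": 0.6},
    {"x": 0.5, "y": -1, "z": 0, "ax": 0, "ay": 0, "az": 1, "jaw": 0.6},
    {"x": 0.5, "y": -1, "z": 0, "ax": 0, "ay": 0, "az": 1, "jaw": 0.6},
  ],
)

```text
time: 47.15
tool_pos: [420.1, -4.2, 183.2]
tcp_rot: [3.142, -0.0, 2.092]
contact_force: [-0.2, 0.1, -0.4]
grip_width: 73.4
finger_force: 0.0
```

```bash
cat > tm.py <<'E'
from m import *
o=bot.get_obs();print(o["time"],o["tool_pos"],o["tcp_rot"]);k=str(int(o["time"]*100));ims=[]
for n in("top","side"):
    u=cap(n,"tm_"+n+k);H=hsv(u);h,s,w=[H[:,:,i].astype(int) for i in range(3)];z=W(u)[:,:,2]
    def seg(nm,m,xy,zz,r):
        try: c=big(m,near(u,xy,zz,r));P=ray(u,c,zz);print(n,nm,*rect(P),"pts",len(c),"z",np.median(z[c[:,1],c[:,0]]))
        except ValueError: print(n,nm,None)
    seg("lid z75",(z>60)&(z<88)&(h<20)&(s>50)&(w>140),(588,297),75,34)
    seg("timer z58",(z>48)&(z<72)&~((h<12)&(s>100)),(494,-348),58,26)
    seg("stop z34",(z>26)&(z<45)&(h>60)&(h<100)&(s>50),(524,-430),34,38)
    seg("red",((h<6)|(h>170))&(s>130)&(w>80),(500,-310),30,22)
    for P in((560,290,50),(510,-370,30)):
        p=u["R"]@np.array(P)+u["t"];q=(p[:2]/p[2]*u["f"]+u["c"]).astype(int);r=40;ims.append(cv2.resize(u["im"][max(q[1]-r,0):q[1]+r,q[0]-r:q[0]+r,::-1],(300,300),interpolation=cv2.INTER_CUBIC))
cv2.imwrite("pics/tv"+k+".png",np.vstack([np.hstack(ims[:2]),np.hstack(ims[2:])]));print(k)
E
python3 tm.py
```

```text
47.15 [420.06  -4.16 183.17] [ 3.14 -0.    2.09]
top lid z75 [589.85 295.47] [136.16 134.54] 44.3277587890625 pts 127 z 73.98159707122824
top timer z58 [ 494.3  -345.33] [53.73 54.73] 81.68513488769531 pts 65 z 55.588246686357394
top stop z34 [ 523.77 -420.78] [118.52  24.29] 18.52086639404297 pts 87 z 31.748486398673464
top red [ 500.24 -315.79] [15.37 22.14] 87.18560028076172 pts 22 z 36.181574118354014
side lid z75 [637.43 270.85] [78.95 23.21] 65.11904907226562 pts 37 z 74.6041816975679
side timer z58 [ 491.07 -349.87] [52.06 55.54] 81.27362060546875 pts 66 z 54.165407275952134
side stop z34 [ 520.79 -421.06] [121.08  17.77] 17.516551971435547 pts 75 z 32.57001113112667
side red [ 502.5  -305.38] [ 7.43 23.03] 81.3010025024414 pts 16 z 39.571724004917854
4715
```

View pics/tv4715.png

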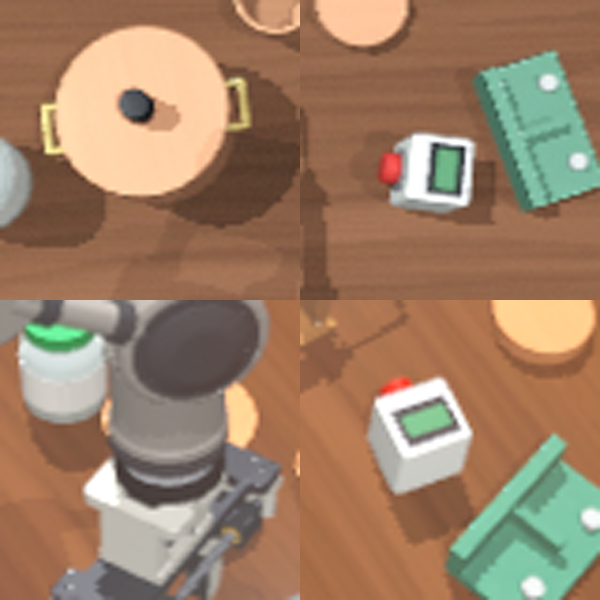

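Run:
```python
from m import *
for n,zz in(("top",0),("side",34)):
    im=cv2.imread(f"pics/tm_{n}4715.png")[:,:,::-1].copy();m=bot.camera_model(n)
    u=dict(im=im,R=np.array(m["R"]),t=np.array(m["t"]),f=210/np.tan(np.radians(m["vertical_fov"]/2)),c=np.array([m["cx"],m["cy"]]))
    H=hsv(u);h,s,w=[H[:,:,i].astype(int) for i in range(3)]
    c=big((h>60)&(h<100)&(s>50),near(u,(530,-440),20,40));P=ray(u,c,zz)[:,:2]
    a=np.radians(17.3);nx=np.array([np.sin(a),-np.cos(a)]);ty=np.array([np.cos(a),np.sin(a)])
    c0=np.array([521,-420]);q=(P-c0)@np.c_[nx,ty]
    # front-most point for each bin along ty
    F=[]
    for b in np.arange(-45,46,6):
        k=np.abs(q[:,1]-b)<3.5
        if k.any(): i=np.where(k)[0][np.argmin(q[k,0])];F.append(P[i])
    F=np.array(F,np.float32);vx,vy,x0,y0=cv2.fitLine(F,cv2.DIST_HUBER,0,.01,.01).ravel()
    t=q[:,1];print(n,"angle",np.degrees(np.arctan2(vy,vx))%180,"pt",x0,y0,"offset along n at c0",np.mean((F-c0)@nx),"res",np.std((F-c0)@nx),"extent ty",t.min(),t.max())
```

```text
top angle 17.023657 pt 523.82733 -415.16617 offset along n at c0 -3.7011246345676465 res 0.47902251839359566 extent ty -57.112288362680694 64.47831797388028
side angle 17.670845 pt 528.8091 -410.0815 offset along n at c0 -7.148194704649932 res 0.5496145532124319 extent ty -69.68278468022534 61.858840013562435
```

>>> send_rows(
  rows=[
    {"x": -0.2, "y": -0.07, "z": 0, "ax": 0, "ay": 0, "az": 0.15, "jaw": 0.9},
    {"x": -0.4, "y": -0.14, "z": 0, "ax": 0, "ay": 0, "az": 0.3, "jaw": 0.9},
    {"x": -0.6, "y": -0.2, "z": 0, "ax": 0, "ay": 0, "az": 0.45, "jaw": 0.9},
    {"x": -0.8, "y": -0.26, "z": 0, "ax": 0, "ay": 0, "az": 0.6, "jaw": 0.9},
    {"x": -0.836, "y": -0.271, "z": 0, "ax": 0, "ay": 0, "az": 0.638, "jaw": 0.9},
    {"x": -0.836, "y": -0.271, "z": 0, "ax": 0, "ay": 0, "az": 0.638, "jaw": 0.9},
    {"x": -0.836, "y": -0.271, "z": 0, "ax": 0, "ay": 0, "az": 0.638, "jaw": 0.9},
    {"x": -0.836, "y": -0.271, "z": 0, "ax": 0, "ay": 0, "az": 0.638, "jaw": 0.9},
    {"x": -0.836, "y": -0.271, "z": 0, "ax": 0, "ay": 0, "az": 0.638, "jaw": 0.9},
    {"x": -0.836, "y": -0.271, "z": 0, "ax": 0, "ay": 0, "az": 0.638, "jaw": 0.9},
  ],
)

```text
time: 48.5
tool_pos: [456.2, -175.9, 183.3]
tcp_rot: [3.141, -0.0, 1.424]
contact_force: [-0.4, 0.4, 0.5]
grip_width: 87.1
finger_force: 0.0
```

>>> send_rows(
  rows=[
    {"x": -0.2, "y": 0.1, "z": 0, "ax": 0, "ay": 0, "az": 0, "jaw": 0.9},
    {"x": -0.4, "y": 0.2, "z": 0, "ax": 0, "ay": 0, "az": 0, "jaw": 0.9},
    {"x": -0.6, "y": 0.3, "z": 0, "ax": 0, "ay": 0, "az": 0, "jaw": 0.9},
    {"x": -0.824, "y": 0.305, "z": 0, "ax": 0, "ay": 0, "az": 0, "jaw": 0.9},
    {"x": -0.824, "y": 0.305, "z": 0, "ax": 0, "ay": 0, "az": 0, "jaw": 0.9},
    {"x": -0.824, "y": 0.305, "z": 0.2, "ax": 0, "ay": 0, "az": 0, "jaw": 0.9},
    {"x": -0.824, "y": 0.305, "z": 0.4, "ax": 0, "ay": 0, "az": 0, "jaw": 0.9},
    {"x": -0.824, "y": 0.305, "z": 0.5, "ax": 0, "ay": 0, "az": 0, "jaw": 0.9},
    {"x": -0.824, "y": 0.305, "z": 0.5, "ax": 0, "ay": 0, "az": 0, "jaw": 0.9},
    {"x": -0.824, "y": 0.305, "z": 0.5, "ax": 0, "ay": 0, "az": 0, "jaw": 0.9},
  ],
)

```text
time: 49.75
tool_pos: [492.8, -348.1, 84.4]
tcp_rot: [3.14, 0.001, 1.423]
contact_force: [-0.6, -0.1, -1.1]
grip_width: 87.2
finger_force: 0.0
```

Down to z≈22 and grip.

>>> send_rows(
  rows=[
    {"x": 0, "y": 0, "z": 0.1, "ax": 0, "ay": 0, "az": 0, "jaw": 0.9},
    {"x": 0, "y": 0, "z": 0.2, "ax": 0, "ay": 0, "az": 0, "jaw": 0.9},
    {"x": 0, "y": 0, "z": 0.27, "ax": 0, "ay": 0, "az": 0, "jaw": 0.9},
    {"x": 0, "y": 0, "z": 0.31, "ax": 0, "ay": 0, "az": 0, "jaw": 0.9},
    {"x": 0, "y": 0, "z": 0.31, "ax": 0, "ay": 0, "az": 0, "jaw": 0.5},
    {"x": 0, "y": 0, "z": 0.31, "ax": 0, "ay": 0, "az": 0, "jaw": 0.3},
    {"x": 0, "y": 0, "z": 0.31, "ax": 0, "ay": 0, "az": 0, "jaw": 0},
    {"x": 0, "y": 0, "z": 0.31, "ax": 0, "ay": 0, "az": 0, "jaw": 0},
    {"x": 0, "y": 0, "z": 0.31, "ax": 0, "ay": 0, "az": 0, "jaw": 0},
    {"x": 0, "y": 0, "z": 0.31, "ax": 0, "ay": 0, "az": 0, "jaw": 0},
  ],
)

```text
time: 51.0
tool_pos: [492.6, -348.6, 21.7]
tcp_rot: [3.14, 0.001, 1.423]
contact_force: [1.7, -0.2, 3.8]
grip_width: 53.5
finger_force: 30.0
```

>>> send_rows(
  rows=[
    {"x": 0, "y": 0, "z": -0.02, "ax": 0, "ay": 0, "az": 0, "jaw": 0},
    {"x": 0, "y": 0, "z": -0.02, "ax": 0, "ay": 0, "az": -0.1, "jaw": 0},
    {"x": -0.03, "y": 0.02, "z": -0.02, "ax": 0, "ay": 0, "az": -0.2, "jaw": 0},
    {"x": -0.06, "y": 0.04, "z": -0.02, "ax": 0, "ay": 0, "az": -0.3, "jaw": 0},
    {"x": -0.09, "y": 0.06, "z": -0.02, "ax": 0, "ay": 0, "az": -0.4, "jaw": 0},
    {"x": -0.12, "y": 0.08, "z": -0.02, "ax": 0, "ay": 0, "az": -0.43, "jaw": 0},
    {"x": -0.15, "y": 0.1, "z": -0.02, "ax": 0, "ay": 0, "az": -0.43, "jaw": 0},
    {"x": -0.171, "y": 0.115, "z": -0.02, "ax": 0, "ay": 0, "az": -0.43, "jaw": 0},
    {"x": -0.171, "y": 0.115, "z": -0.01, "ax": 0, "ay": 0, "az": -0.43, "jaw": 0},
    {"x": -0.171, "y": 0.115, "z": 0.0, "ax": 0, "ay": 0, "az": -0.43, "jaw": 0},
  ],
)

```text
time: 52.25
tool_pos: [509.8, -385.3, 21.7]
tcp_rot: [-3.141, -0.0, 1.873]
contact_force: [-4.1, 3.4, 12.5]
grip_width: 53.7
finger_force: 30.0
```

```bash
python3 tm.py
```

```text
52.25 [ 509.76 -385.34   21.72] [-3.14 -0.    1.87]
top lid z75 [589.85 295.47] [136.16 134.54] 44.3277587890625 pts 128 z 73.83231202873927
top timer z58 [ 522.9  -358.24] [ 8.43 13.12] 43.146385192871094 pts 10 z 56.8155694296177
top stop z34 None
top red [ 506.51 -347.62] [ 8.6  15.55] 43.13869094848633 pts 11 z 32.79205423421876
side lid z75 None
side timer z58 [ 526.95 -404.22] [18.67  2.5 ] 22.155715942382812 pts 11 z 54.630313913928056
side stop z34 [ 520.17 -419.44] [122.42  14.15] 17.383920669555664 pts 72 z 32.4724877912259
side red None
5225
```

>>> send_rows(
  rows=[
    {"x": 0, "y": 0, "z": -0.003, "ax": 0, "ay": 0, "az": 0, "jaw": 0},
    {"x": -0.005, "y": 0, "z": -0.003, "ax": 0, "ay": 0, "az": 0, "jaw": 0},
    {"x": -0.01, "y": 0, "z": -0.003, "ax": 0, "ay": 0, "az": 0, "jaw": 0},
    {"x": -0.015, "y": 0, "z": -0.003, "ax": 0, "ay": 0, "az": 0, "jaw": 0},
    {"x": -0.02, "y": 0, "z": -0.003, "ax": 0, "ay": 0, "az": 0, "jaw": 0},
    {"x": -0.02, "y": 0, "z": -0.003, "ax": 0, "ay": 0, "az": 0, "jaw": 0},
    {"x": -0.02, "y": 0, "z": -0.003, "ax": 0, "ay": 0, "az": 0, "jaw": 0},
    {"x": -0.02, "y": 0, "z": -0.003, "ax": 0, "ay": 0, "az": 0, "jaw": 0},
    {"x": -0.02, "y": 0, "z": -0.003, "ax": 0, "ay": 0, "az": 0, "jaw": 0},
    {"x": -0.02, "y": 0, "z": -0.003, "ax": 0, "ay": 0, "az": 0, "jaw": 0},
  ],
)

```text
time: 53.6
tool_pos: [511.1, -389.4, 21.8]
tcp_rot: [3.141, 0.0, 1.873]
contact_force: [1.0, 0.4, -0.6]
grip_width: 54.0
finger_force: 30.0
```

>>> send_rows(
  rows=[
    {"x": -0.003, "y": 0, "z": 0, "ax": 0, "ay": 0, "az": 0, "jaw": 0},
    {"x": -0.006, "y": 0, "z": 0, "ax": 0, "ay": 0, "az": 0, "jaw": 0},
    {"x": -0.008, "y": 0, "z": 0, "ax": 0, "ay": 0, "az": 0, "jaw": 0},
    {"x": -0.008, "y": 0, "z": 0, "ax": 0, "ay": 0, "az": 0, "jaw": 0},
    {"x": -0.008, "y": 0, "z": 0, "ax": 0, "ay": 0, "az": 0, "jaw": 0},
    {"x": -0.008, "y": 0, "z": 0, "ax": 0, "ay": 0, "az": 0, "jaw": 0},
    {"x": -0.008, "y": 0, "z": 0, "ax": 0, "ay": 0, "az": 0, "jaw": 0},
    {"x": -0.008, "y": 0, "z": 0, "ax": 0, "ay": 0, "az": 0, "jaw": 0},
    {"x": -0.008, "y": 0, "z": 0, "ax": 0, "ay": 0, "az": 0, "jaw": 0},
    {"x": -0.008, "y": 0, "z": 0, "ax": 0, "ay": 0, "az": 0, "jaw": 0},
  ],
)

```text
time: 54.85
tool_pos: [511.2, -389.8, 21.8]
tcp_rot: [-3.141, -0.002, 1.873]
contact_force: [-1.7, 4.6, 2.9]
grip_width: 54.0
finger_force: 30.0
```

>>> send_rows(
  rows=[
    {"x": 0, "y": 0, "z": 0, "ax": 0, "ay": 0, "az": 0, "jaw": 0.4},
    {"x": 0, "y": 0, "z": 0, "ax": 0, "ay": 0, "az": 0, "jaw": 0.6},
    {"x": 0, "y": 0, "z": 0, "ax": 0, "ay": 0, "az": 0, "jaw": 0.6},
    {"x": 0, "y": 0, "z": -0.1, "ax": 0, "ay": 0, "az": 0, "jaw": 0.6},
    {"x": 0, "y": 0, "z": -0.3, "ax": 0, "ay": 0, "az": 0, "jaw": 0.6},
    {"x": 0, "y": 0, "z": -0.45, "ax": 0, "ay": 0, "az": 0, "jaw": 0.6},
    {"x": 0.3, "y": 0, "z": -0.6, "ax": 0, "ay": 0, "az": 0, "jaw": -1},
    {"x": 0.6, "y": 0, "z": -0.6, "ax": 0, "ay": 0, "az": 0, "jaw": -1},
    {"x": 0.9, "y": 0, "z": -0.6, "ax": 0, "ay": 0, "az": 0, "jaw": -1},
    {"x": 1, "y": 0, "z": -0.6, "ax": 0, "ay": 0, "az": 0, "jaw": -1},
  ],
)

```text
time: 56.1
tool_pos: [450.8, -197.1, 142.1]
tcp_rot: [-3.141, -0.001, 1.875]
contact_force: [-0.1, -0.5, 0.7]
grip_width: 38.1
finger_force: 0.0
```

```bash
python3 tm.py
```

```text
56.1 [ 450.79 -197.1   142.13] [-3.14 -0.    1.88]
top lid z75 [589.85 295.47] [136.16 134.54] 44.3277587890625 pts 127 z 74.38152629371938
top timer z58 [ 517.21 -402.8 ] [57.81 26.13] 35.34463882446289 pts 49 z 56.64099491311933
top stop z34 [ 555.08 -406.34] [49.96 14.51] 18.445695877075195 pts 34 z 34.489045159766185
top red None
side lid z75 [613.77 267.46] [65.51 60.67] 26.119842529296875 pts 44 z 74.82142913551351
side timer z58 [ 506.53 -390.29] [57.51 52.31] 13.682607650756836 pts 60 z 54.92912848971996
side stop z34 [ 520.07 -418.51] [122.    12.85] 17.06449317932129 pts 71 z 32.5914341554461
side red [ 499.41 -351.46] [27.41 10.46] 20.647415161132812 pts 19 z 38.69735104855003
5610
```

>>> send_rows(
  rows=[
    {"x": -0.2, "y": 0, "z": 0, "ax": 0, "ay": 0, "az": 0, "jaw": -1},
    {"x": -0.4, "y": 0, "z": 0, "ax": 0, "ay": 0, "az": 0, "jaw": -1},
    {"x": -0.6, "y": 0, "z": 0, "ax": 0, "ay": 0, "az": 0, "jaw": -1},
    {"x": -0.685, "y": 0, "z": 0, "ax": 0, "ay": 0, "az": 0, "jaw": -1},
    {"x": -0.685, "y": 0, "z": 0.15, "ax": 0, "ay": 0, "az": 0, "jaw": -1},
    {"x": -0.685, "y": 0, "z": 0.3, "ax": 0, "ay": 0, "az": 0, "jaw": -1},
    {"x": -0.685, "y": 0, "z": 0.45, "ax": 0, "ay": 0, "az": 0, "jaw": -1},
    {"x": -0.685, "y": 0, "z": 0.57, "ax": 0, "ay": 0, "az": 0, "jaw": -1},
    {"x": -0.685, "y": 0, "z": 0.61, "ax": 0, "ay": 0, "az": 0, "jaw": -1},
    {"x": -0.685, "y": 0, "z": 0.61, "ax": 0, "ay": 0, "az": 0, "jaw": -1},
  ],
)

```text
time: 57.45
tool_pos: [492.9, -331.7, 19.4]
tcp_rot: [-3.141, -0.0, 1.872]
contact_force: [-0.6, 0.2, 0.2]
grip_width: 0.5
finger_force: 0.0
```

Run:
```python
from m import *
o=bot.get_obs();print(o["tool_pos"],o["tcp_rot"]);ims=[]
for n in("top","side"):
    u=cap(n);p=u["R"]@np.array([500,-360,30])+u["t"];q=(p[:2]/p[2]*u["f"]+u["c"]).astype(int);r=30
    ims.append(cv2.resize(u["im"][q[1]-r:q[1]+r,q[0]-r:q[0]+r,::-1],(400,400),interpolation=cv2.INTER_CUBIC))
cv2.imwrite("pics/push.png",np.hstack(ims))
```

```text
[ 492.85 -331.7    19.43] [-3.14 -0.    1.87]
```

View pics/push.png

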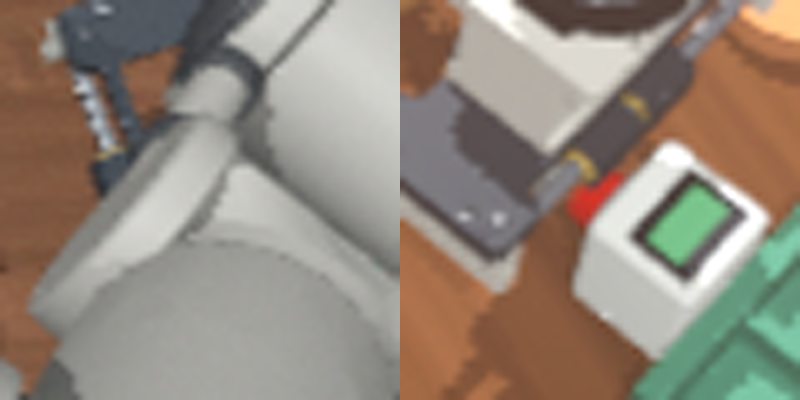

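>>> send_rows(
  rows=[
    {"x": -0.02, "y": 0, "z": 0, "ax": 0, "ay": 0, "az": 0, "jaw": -1},
    {"x": -0.04, "y": 0, "z": 0, "ax": 0, "ay": 0, "az": 0, "jaw": -1},
    {"x": -0.045, "y": 0, "z": 0, "ax": 0, "ay": 0, "az": 0, "jaw": -1},
    {"x": -0.05, "y": 0, "z": 0, "ax": 0, "ay": 0, "az": 0, "jaw": -1},
    {"x": -0.055, "y": 0, "z": 0, "ax": 0, "ay": 0, "az": 0, "jaw": -1},
    {"x": -0.06, "y": 0, "z": 0, "ax": 0, "ay": 0, "az": 0, "jaw": -1},
    {"x": -0.065, "y": 0, "z": 0, "ax": 0, "ay": 0, "az": 0, "jaw": -1},
    {"x": -0.07, "y": 0, "z": 0, "ax": 0, "ay": 0, "az": 0, "jaw": -1},
    {"x": -0.07, "y": 0, "z": 0, "ax": 0, "ay": 0, "az": 0, "jaw": -1},
    {"x": -0.07, "y": 0, "z": 0, "ax": 0, "ay": 0, "az": 0, "jaw": -1},
  ],
)

```text
time: 58.8
tool_pos: [496.9, -343.9, 19.8]
tcp_rot: [3.142, -0.0, 1.873]
contact_force: [-0.8, 4.1, 3.6]
grip_width: 0.7
finger_force: 2.2
```

>>> send_rows(
  rows=[
    {"x": -0.004, "y": 0, "z": 0, "ax": 0, "ay": 0, "az": 0, "jaw": -1},
    {"x": -0.008, "y": 0, "z": 0, "ax": 0, "ay": 0, "az": 0, "jaw": -1},
    {"x": -0.012, "y": 0, "z": 0, "ax": 0, "ay": 0, "az": 0, "jaw": -1},
    {"x": -0.015, "y": 0, "z": 0, "ax": 0, "ay": 0, "az": 0, "jaw": -1},
    {"x": -0.015, "y": 0, "z": 0, "ax": 0, "ay": 0, "az": 0, "jaw": -1},
    {"x": -0.015, "y": 0, "z": 0, "ax": 0, "ay": 0, "az": 0, "jaw": -1},
    {"x": -0.015, "y": 0, "z": 0, "ax": 0, "ay": 0, "az": 0, "jaw": -1},
    {"x": -0.015, "y": 0, "z": 0, "ax": 0, "ay": 0, "az": 0, "jaw": -1},
    {"x": -0.015, "y": 0, "z": 0, "ax": 0, "ay": 0, "az": 0, "jaw": -1},
    {"x": -0.015, "y": 0, "z": 0, "ax": 0, "ay": 0, "az": 0, "jaw": -1},
  ],
)

```text
time: 60.05
tool_pos: [497.2, -345.0, 19.8]
tcp_rot: [-3.141, -0.004, 1.873]
contact_force: [-1.7, 10.3, 6.9]
grip_width: 0.4
finger_force: 5.5
```

>>> send_rows(
  rows=[
    {"x": -0.005, "y": 0, "z": -0.003, "ax": 0, "ay": 0, "az": 0, "jaw": -1},
    {"x": -0.01, "y": 0, "z": -0.005, "ax": 0, "ay": 0, "az": 0, "jaw": -1},
    {"x": -0.012, "y": 0, "z": -0.005, "ax": 0, "ay": 0, "az": 0, "jaw": -1},
    {"x": -0.012, "y": 0, "z": -0.005, "ax": 0, "ay": 0, "az": 0, "jaw": -1},
    {"x": -0.012, "y": 0, "z": -0.005, "ax": 0, "ay": 0, "az": 0, "jaw": -1},
    {"x": -0.012, "y": 0, "z": -0.005, "ax": 0, "ay": 0, "az": 0, "jaw": -1},
    {"x": -0.012, "y": 0, "z": -0.005, "ax": 0, "ay": 0, "az": 0, "jaw": -1},
    {"x": -0.012, "y": 0, "z": -0.005, "ax": 0, "ay": 0, "az": 0, "jaw": -1},
    {"x": -0.012, "y": 0, "z": -0.005, "ax": 0, "ay": 0, "az": 0, "jaw": -1},
    {"x": -0.012, "y": 0, "z": -0.005, "ax": 0, "ay": 0, "az": 0, "jaw": -1},
  ],
)

```text
time: 61.3
tool_pos: [497.2, -345.1, 19.8]
tcp_rot: [-3.14, -0.008, 1.874]
contact_force: [-2.2, 16.9, 5.9]
grip_width: 0.5
finger_force: 8.3
```

Force rose to 17 N with no further travel, so the button has bottomed out. Backing off.

>>> send_rows(
  rows=[
    {"x": 0.05, "y": 0, "z": 0, "ax": 0, "ay": 0, "az": 0, "jaw": -1},
    {"x": 0.12, "y": 0, "z": 0, "ax": 0, "ay": 0, "az": 0, "jaw": -1},
    {"x": 0.2, "y": 0, "z": 0, "ax": 0, "ay": 0, "az": 0, "jaw": -1},
    {"x": 0.2, "y": 0, "z": -0.3, "ax": 0, "ay": 0, "az": 0, "jaw": -1},
    {"x": 0.2, "y": 0, "z": -0.6, "ax": 0, "ay": 0, "az": 0, "jaw": -1},
    {"x": 0.2, "y": 0, "z": -0.9, "ax": 0, "ay": 0, "az": 0, "jaw": -1},
    {"x": 0.4, "y": -0.3, "z": -0.9, "ax": 0, "ay": 0, "az": 0, "jaw": -1},
    {"x": 0.6, "y": -0.4, "z": -0.9, "ax": 0, "ay": 0, "az": 0, "jaw": -1},
    {"x": 0.8, "y": -0.4, "z": -0.9, "ax": 0, "ay": 0, "az": 0, "jaw": -1},
    {"x": 1, "y": -0.4, "z": -0.9, "ax": 0, "ay": 0, "az": 0, "jaw": -1},
  ],
)

```text
time: 62.55
tool_pos: [362.0, -181.6, 201.2]
tcp_rot: [3.14, 0.002, 1.872]
contact_force: [0.7, 0.3, 0.2]
grip_width: 0.3
finger_force: 0.0
```

>>> send_rows(
  rows=[
    {"x": 0.3, "y": 0, "z": 0, "ax": 0, "ay": 0, "az": 0, "jaw": -1},
    {"x": 0.6, "y": 0, "z": 0, "ax": 0, "ay": 0, "az": 0, "jaw": -1},
    {"x": 0.9, "y": 0, "z": 0, "ax": 0, "ay": 0, "az": 0, "jaw": -1},
    {"x": 1, "y": 0, "z": 0, "ax": 0, "ay": 0, "az": 0, "jaw": -1},
    {"x": 1, "y": 0, "z": 0, "ax": 0, "ay": 0, "az": 0, "jaw": -1},
    {"x": 1, "y": 0, "z": 0, "ax": 0, "ay": 0, "az": 0, "jaw": -1},
    {"x": 1, "y": 0, "z": 0, "ax": 0, "ay": 0, "az": 0, "jaw": -1},
    {"x": 1, "y": 0, "z": 0, "ax": 0, "ay": 0, "az": 0, "jaw": -1},
    {"x": 1, "y": 0, "z": 0, "ax": 0, "ay": 0, "az": 0, "jaw": -1},
    {"x": 1, "y": 0, "z": 0, "ax": 0, "ay": 0, "az": 0, "jaw": -1},
  ],
)

```text
time: 63.8
tool_pos: [303.1, 8.7, 200.8]
tcp_rot: [-3.142, -0.0, 1.873]
contact_force: [-0.0, 0.2, -0.3]
grip_width: 0.5
finger_force: 0.0
```

```bash
python3 tm.py
python3 - <<'E'
import cv2,glob,numpy as np
k=sorted(glob.glob("pics/tm_top*.png"),key=lambda s:int(s[11:-4]))[-1][11:-4];print(k)
a=cv2.imread(f"pics/tm_top{k}.png");b=cv2.imread(f"pics/tm_side{k}.png")
cv2.imwrite("pics/fin.png",np.vstack([cv2.resize(a[130:230,140:450],(775,250),interpolation=cv2.INTER_CUBIC),np.hstack([cv2.resize(b[210:370,260:420],(345,345),interpolation=cv2.INTER_CUBIC),cv2.resize(a[165:235,330:457],(430,345)[:2],interpolation=cv2.INTER_CUBIC)])[:345]]))
E
```

```text
63.8 [303.12   8.69 200.76] [-3.14 -0.    1.87]
top lid z75 [589.85 295.47] [136.16 134.54] 44.3277587890625 pts 127 z 74.31194057155592
top timer z58 [ 509.42 -386.14] [53.57 53.82] 18.470781326293945 pts 63 z 56.19160964138765
top stop z34 [ 555.27 -406.89] [49.96 13.35] 18.445695877075195 pts 35 z 32.95655613660664
top red [ 500.61 -357.93] [24.42 18.66] 15.425317764282227 pts 22 z 36.32298043252452
side lid z75 [584.86 291.95] [141.63 134.8 ] 61.82290267944336 pts 123 z 73.18609719092257
side timer z58 [ 506.1  -390.08] [58.06 52.16] 14.95838737487793 pts 64 z 54.58558727767736
side stop z34 [ 520.25 -419.09] [122.    14.06] 17.06449317932129 pts 73 z 31.995141101992097
side red [ 499.41 -351.46] [27.41 10.46] 20.647415161132812 pts 19 z 40.19226658783894
6380
6380
```

View pics/fin.png

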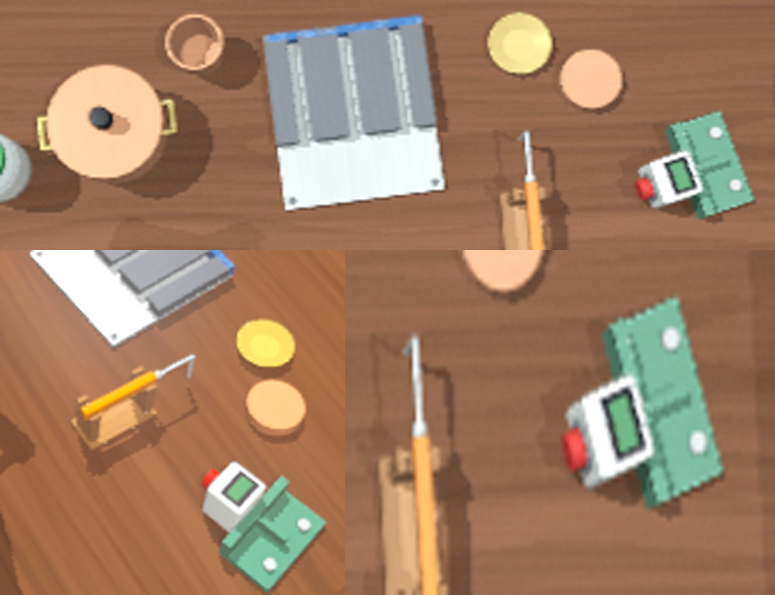

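```bash
python3 -c "
from plant import bot
print(bot.close_job())"
```

```text
the job is handed in; nothing more can be done
None
```

The job is done and handed in at about 64 s: both brass blocks (only two were there) are in the pot with the lid on, the pick is back in its rest with the hook as before, and the timer is braced against the stop with its button pressed fully in; I can't see the judging result.

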